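# Pack the yarn bobbins into the returnable container and close it

## Task

Fold the container's lid right back against its stop, lift out the empty bobbin or bobbins left inside and put them in the cardboard tray, and stand every full yarn bobbin from the table upright inside the container. When all the full ones are in and before the lid comes down, push the end gate shut until it snaps onto its catches; then fold the lid down flat on the rim. Leave everything else on the bench where it is.

Things in the scene. Friction and masses are not known exactly. Their poses are not given: they have to be found in the camera images.
- crate: grey plastic returnable container, fixed to the table, 175 (its x) x 280 (its y) x 110 high, walls and floor 5 thick. Origin: centre of its underside; z up; its x points away from the robot, to the lid's hinge; its -y end (on the robot's right) has the gate. Inside: 165 x 270, inner floor 5 above the underside, 105 deep.
- lid (a joint): angle of the container's stiff one-piece lid (rad): 0 = shut flat on the rim, 1.57 = straight up, 1.7 = folded right back against its stop. It is hinged along the container's far (+x) top edge, and its friction hinge holds it wherever it is left; moving it takes 2 to 4 N at the handle.
- lid_hinge (a point): middle of the lid's hinge axis (parallel to the container's y), 110 above the container's underside, 87 behind its centre. The handle bar lies 3 above the plane through this axis when the lid is shut.
- gate (a joint): angle of the drop-down gate in the container's -y end (rad): 0 = upright, shut and held by its catches; grows as its top swings outwards (towards the container's -y). Hinged at its foot, stiff enough to stay where it is left. Two sprung catches at its top corners resist from about 0.15 rad (about 6 N at the top edge), then snap it home from about 0.04.
- gate_edge (a point): middle of the outer top edge of the gate (the edge furthest out when open). The gate is 115 wide (container x), 82 high above its hinge, 6 thick; shut, its top is 104 above the container's underside, 6 below the rim. Pushed from outside with closed fingers near this edge.
- gate_hinge (a point): middle of the gate's hinge axis (parallel to the container's x), 22 above the container's underside, at the foot of the gate.
- tray: open cardboard tray for empty bobbins, fixed, 200 (its x) x 160 (its y) x 70 high, walls and floor 4 thick. Origin: centre of its underside, z up.
- lid_handle (a point): middle of the grip bar of the U-shaped black handle on the lid's front edge. The bar is round, 12 thick, 110 long, parallel to the container's y, in the plane of the lid; its centre is 34 in front of the lid's edge (28 mm free for a finger between bar and edge) and 209 from the hinge axis. It can be pinched from above at any lid angle and turns between the fingers.
- bobbin1: full yarn bobbin, or absent: black foot flange 62 across and 5 thick, white yarn body 61 across up to 64 high, and above it the bare grey tube, 34 across, up to 92 high. About 160 g. Origin: centre of its underside, z along the tube (up when it stands). Gripped by the bare tube top. Stands on the table at the start.
- bobbin2: full yarn bobbin, or absent: black foot flange 62 across and 5 thick, white yarn body 61 across up to 64 high, and above it the bare grey tube, 34 across, up to 92 high. About 160 g. Origin: centre of its underside, z along the tube (up when it stands). Gripped by the bare tube top. Stands on the table at the start.
- bobbin3: full yarn bobbin, or absent: black foot flange 62 across and 5 thick, white yarn body 61 across up to 64 high, and above it the bare grey tube, 34 across, up to 92 high. About 160 g. Origin: centre of its underside, z along the tube (up when it stands). Gripped by the bare tube top. Stands on the table at the start.
- bobbin4: full yarn bobbin, or absent: black foot flange 62 across and 5 thick, white yarn body 61 across up to 64 high, and above it the bare grey tube, 34 across, up to 92 high. About 160 g. Origin: centre of its underside, z along the tube (up when it stands). Gripped by the bare tube top. Stands on the table at the start.
- bobbin5: full yarn bobbin, or absent: black foot flange 62 across and 5 thick, white yarn body 61 across up to 64 high, and above it the bare grey tube, 34 across, up to 92 high. About 160 g. Origin: centre of its underside, z along the tube (up when it stands). Gripped by the bare tube top. Stands on the table at the start.
- empty1: empty bobbin, or absent: the same bobbin without yarn, flange 62 across and 5 thick, bare grey tube 34 across up to 92 high, about 60 g. Origin: centre of its underside, z along the tube. Stands inside the container at the start.
- empty2: empty bobbin, or absent: the same bobbin without yarn, flange 62 across and 5 thick, bare grey tube 34 across up to 92 high, about 60 g. Origin: centre of its underside, z along the tube. Stands inside the container at the start.
- yarn_board: bystander, not to be disturbed: black yarn board lying flat, 130 x 240 x 6. Origin: centre of its underside, z up.
- weight_dish: bystander, not to be disturbed: round steel dish of small weights, 92 across, 12 high. Origin: centre of its underside, z up.
- tape_dispenser: bystander, not to be disturbed: blue tape dispenser, 65 x 160, 97 high. Origin: centre of its underside, z up.
- screwdriver: bystander, not to be disturbed: screwdriver, 170 long. Origin: its middle, z up.
- calculator: bystander, not to be disturbed: white desk calculator, 160 x 90 x 18. Origin: centre of its underside, z up.
- pen_cup: bystander, not to be disturbed: black cup of pens, 76 across, 90 high (pens to 155). Origin: centre of its underside, z up.
There are look-alikes about, which are no part of the job. Leave any purple look-alike of the bobbin5 alone. Leave any yellow look-alike of the bobbin3 alone.

How it is judged:
On the way, in this order (a step that is already met when the one before it is completed fails the run):
1. the lid is folded right back against its stop (lid above 1.62 rad) (value of joint lid above 1.62 rad), for 0.2 s.
2. with the lid still up (above 0.8 rad), every full bobbin stands upright inside the container and the gate is shut on its catches (below 0.03 rad) (value of joint lid above 0.8 rad and value of joint gate below 0.03 rad and x of bobbin1 in the frame of crate between -0.055 and 0.055 m and y of bobbin1 in the frame of crate between -0.112 and 0.112 m and z of bobbin1 in the frame of crate between 0 and 0.012 m and angle between each of bobbin1, bobbin2, bobbin3, bobbin4, bobbin5's own z axis and vertical below 0.15 rad and x of bobbin2 in the frame of crate between -0.055 and 0.055 m and y of bobbin2 in the frame of crate between -0.112 and 0.112 m and z of bobbin2 in the frame of crate between 0 and 0.012 m and x of bobbin3 in the frame of crate between -0.055 and 0.055 m and y of bobbin3 in the frame of crate between -0.112 and 0.112 m and z of bobbin3 in the frame of crate between 0 and 0.012 m and x of bobbin4 in the frame of crate between -0.055 and 0.055 m and y of bobbin4 in the frame of crate between -0.112 and 0.112 m and z of bobbin4 in the frame of crate between 0 and 0.012 m and x of bobbin5 in the frame of crate between -0.055 and 0.055 m and y of bobbin5 in the frame of crate between -0.112 and 0.112 m and z of bobbin5 in the frame of crate between 0 and 0.012 m), for 0.2 s.
At the end, for the whole second after the job is handed in: The lid is shut flat (below 0.035 rad), the gate is shut on its catches (below 0.03 rad), every full bobbin stands on the container's floor within its walls, upright to 0.15 rad, every empty one is down inside the cardboard tray, and all bobbins are at rest (below 0.03 m/s) (value of joint lid below 0.035 rad and value of joint gate below 0.03 rad and x of bobbin1 in the frame of crate between -0.055 and 0.055 m and y of bobbin1 in the frame of crate between -0.112 and 0.112 m and z of bobbin1 in the frame of crate between 0 and 0.012 m and angle between each of bobbin1, bobbin2, bobbin3, bobbin4, bobbin5's own z axis and vertical below 0.15 rad and x of bobbin2 in the frame of crate between -0.055 and 0.055 m and y of bobbin2 in the frame of crate between -0.112 and 0.112 m and z of bobbin2 in the frame of crate between 0 and 0.012 m and x of bobbin3 in the frame of crate between -0.055 and 0.055 m and y of bobbin3 in the frame of crate between -0.112 and 0.112 m and z of bobbin3 in the frame of crate between 0 and 0.012 m and x of bobbin4 in the frame of crate between -0.055 and 0.055 m and y of bobbin4 in the frame of crate between -0.112 and 0.112 m and z of bobbin4 in the frame of crate between 0 and 0.012 m and x of bobbin5 in the frame of crate between -0.055 and 0.055 m and y of bobbin5 in the frame of crate between -0.112 and 0.112 m and z of bobbin5 in the frame of crate between 0 and 0.012 m and x of empty1 in the frame of tray between -0.098 and 0.098 m and y of empty1 in the frame of tray between -0.078 and 0.078 m and z of empty1 in the frame of tray between 0 and 0.05 m and x of empty2 in the frame of tray between -0.098 and 0.098 m and y of empty2 in the frame of tray between -0.078 and 0.078 m and z of empty2 in the frame of tray between 0 and 0.05 m and linear speed of each of bobbin1, bobbin2, bobbin3, bobbin4, bobbin5, empty1, empty2 below 0.03 m/s); the robot touches nothing.
It fails at once if a bystander is moved more than 30 mm (distance of any of yarn_board, weight_dish, tape_dispenser, screwdriver, calculator, pen_cup from where it was at the start of the episode above 0.03 m).
Of empty1, empty2 only 1 to 2 are there at a start; the rules pass over those that are not, and their reading is None.
Of bobbin1, bobbin2, bobbin3, bobbin4, bobbin5 only 3 to 5 are there at a start; the rules pass over those that are not, and their reading is None.
At some moment in a run one of bobbin1, bobbin2, bobbin3, bobbin4, bobbin5 may be knocked a few centimetres aside while the robot is not near it.
It also fails if it takes over 210 s, if anything falls off the work surface, if the arm or the gripper's body presses on something with over 40 N, if the wrist force passes 120 N, or if a joint passes its speed limit or range.

## Robot

A 6-joint arm with a two-finger parallel gripper is mounted at the origin on the work surface. World frame = base frame: x ahead of the robot, y to its left, z up, the work surface at z = 0. Lengths are in m, angles in rad, forces in N, time in s.
With the tool pointing down it reaches from about 0.4 to 0.925 m from the base axis. Payload 12.5 kg.
Tool frame: the origin (TCP) lies midway between the tips of the shut fingers; the grasp point (between the pads) lies 19 mm behind it; z points along the fingers, y is the line along which they close (so a half turn about z gives the same grasp; the last joint's range is limited). The gripper opens to 95 mm and grips with 3 to 60 N. Pads are 20 mm wide; open, the fingers measure 119 mm over their backs; the gripper's body (75 mm by 180 mm) begins 59 mm behind the grasp point.
Start: joints at [1.026, 0.491, 1.559, -0, 1.092, -0.106], TCP at [0.266, 0.566, 0.215] pointing down, gripper open.
Joint ranges: [-3.1, 3.1], [-0.84, 2.19], [0.05, 2.79], [-1.13, 4.28], [0.06, 2.93], [-2.69, 2.69]. Speed limits (rad/s): [2.22, 2.22, 2.79, 3.14, 3.14, 3.14].

## Interface

Orientations are given as a rotation vector (axis times angle).
In Python, from bench import arm gives the robot as it stands.
- The arm moves only by the tool carry_out, never from a script. Its argument "commands" is a list of rows, each a list of 7 numbers: the shift along the world's x, y, z normalised to -1 to 1, where 1 is 3 cm, then the turn, a rotation vector about the world's x, y, z normalised to -1 to 1, where 1 is 4 degrees, then the opening, from -1 (shut) to 1 (fully open). In form: [[dx, dy, dz, ax, ay, az, fingers], ...]. A call has 1 to 20 rows; each row shifts and turns the commanded pose from where the row before left it; what a row does not reach is not made up. A row lasts 1/12 s, in which the tool goes at most 41.7 mm and 7.16 degrees, less where a joint would pass 70% of its speed; a pose out of reach is approached as far as the arm can. A call with a number of a shift or a turn outside -1 to 1 is refused whole. A call with a gripper value outside its range is refused whole. The fingers move at their own pace and stop on an object; "force" is the grip in N (left out, the last holds). Time passes only in rows, so rows that do not move let the fingers close. It gives the time, the measured TCP pose, the force, the opening and the grip force at its end, in the units of the state.
- arm.read_state(): the state, without advancing time (a new reading comes with each control period).
- arm.snapshot(name): name is "scene" or "top" or "wrist"; returns a dict with "frame" (384x512x3 uint8, red, green, blue), "z_map" (384x512 float32, m along the optical axis (not along the pixel's ray), 0 where there is no reading), "mtx" (3x3 intrinsics, pixels), "camera_from_world" (4x4, takes a point from world to camera coordinates); the wrist camera has in their place "T_tool_cam" (4x4, takes a point from camera to tool coordinates, whose origin is the TCP and whose axes are the flange's). Camera axes: x right, y up, looking along -z (the intrinsics and any distortion apply to the point x, -y, -z); pixel columns grow to the right and rows downward; lengths in m; the calibration is good to about 2 mm. A picture is of the moment at which its call begins: read the wrist's pose just before it.
- arm.job_done(): hands the job in; it is judged then, once.
The state is a dict: "clock": time; "joint_positions": joint angles; "joint_vel": joint speeds; "joint_torque": joint torques, N m; "tool_pos": TCP position; "tool_rot": TCP orientation; "contact_force": force on the tool from outside, world axes, zero at the start; "wrist_torque": the same for the moment, N m; "gripper_width": finger opening in m; "finger_force": force on a finger pad.
Only numpy, scipy, OpenCV 4.12 (cv2) and the standard library are available. Lean on these libraries where they do the work, as an engineer would, in place of code of your own. Each camera call takes 0.05 s, during which the arm holds its last target. There are 200 camera calls.

## Working session

There is one attempt and no reset: what is moved stays moved. The work goes in short steps, Python scripts to look and compute and a tool call to move; the robot and the scene stay as the last step left them, time stands still between calls to the robot, and variables do not carry over. Pictures are saved under pics/ and viewed, at most 14 in all, crops included, and the job is handed in when it is done.

Besides the shell and the picture viewer there is one more tool, called after "Emit:" in YAML: its name, and indented under it one key for each argument. carry_out: Moves the arm, as the interface text tells. Scaled input: -1 to 1 covers 3 cm each way for a shift and 4 degrees each way for a turn. Its arguments: {"type":"object","properties":{"commands":{"type":"array"},"force":{"type":"number"}},"required":["commands"]}

```bash
mkdir -p pics; ls; cat > h.py <<'E'
import numpy as np, cv2
from bench import arm
from scipy.spatial.transform import Rotation as R
def snap(n):
    s=arm.read_state(); d=arm.snapshot(n); d['s']=s
    if n=='wrist':
        T=np.eye(4); T[:3,:3]=R.from_rotvec(s['tool_rot']).as_matrix(); T[:3,3]=s['tool_pos']
        d['W']=T@d['T_tool_cam']
    else: d['W']=np.linalg.inv(d['camera_from_world'])
    return d
def pts(d):  # world point per pixel from depth
    z=d['z_map']; v,u=np.mgrid[:z.shape[0],:z.shape[1]]; K=d['mtx']
    c=np.stack([(u-K[0,2])/K[0,0]*z,-(v-K[1,2])/K[1,1]*z,-z,np.ones_like(z)],-1)
    return (c@d['W'].T)[...,:3]
def ray(d,u,v,h):
    K=d['mtx']; r=d['W'][:3,:3]@np.array([(u-K[0,2])/K[0,0],-(v-K[1,2])/K[1,1],-1]); o=d['W'][:3,3]
    return o+r*(h-o[2])/r[2]
def save(d,f,s=1.5): cv2.imwrite('pics/'+f,cv2.resize(d['frame'][...,::-1],None,fx=s,fy=s))
E
python3 - <<'E'
from h import *
import pickle
for n in ('scene','top'):
    d=snap(n); save(d,n+'0.png'); pickle.dump(d,open(n+'0.pkl','wb')); print(n,d['W'].round(3).tolist(), d['mtx'].tolist())
print(arm.read_state())
E
```

```text
pics
scene [[-0.981, -0.13, 0.146, 0.755], [0.196, -0.69, 0.697, 1.198], [0.01, 0.712, 0.702, 1.296], [0.0, 0.0, 0.0, 1.0]] [[472.6555480042227, 0.0, 262.8899658642212], [0.0, 472.6555480042227, 189.4884443109272], [0.0, 0.0, 1.0]]
top [[-0.017, 0.995, -0.098, 0.344], [-1.0, -0.017, -0.004, 0.013], [-0.005, 0.098, 0.995, 1.731], [0.0, 0.0, 0.0, 1.0]] [[473.48675468781045, 0.0, 252.32217338500917], [0.0, 473.48675468781045, 191.31712719071066], [0.0, 0.0, 1.0]]
{'clock': 0.1, 'joint_positions': array([ 1.02639153e+00,  4.91484171e-01,  1.55938785e+00,  1.58710352e-05,
        1.09169365e+00, -1.05611231e-01]), 'joint_vel': array([-0.00127382, -0.0017999 , -0.00016314, -0.00072273,  0.00153521,
       -0.0001979 ]), 'joint_torque': array([ 1.67692764e-03, -6.13610888e+01, -2.58606488e+01,  6.93476410e-02,
        4.69608733e-02, -7.45805141e-05]), 'tool_pos': array([0.26540134, 0.56561596, 0.2141298 ]), 'tool_rot': array([-6.83679704e-01, -3.06596615e+00,  1.44118867e-03]), 'contact_force': array([-0.00699381, -0.21186574,  0.01060315]), 'wrist_torque': array([-0.04942926, -0.00744159, -0.03091861]), 'finger_force': 0.0, 'gripper_width': 0.09514970140910771}
```

View pics/scene0.png

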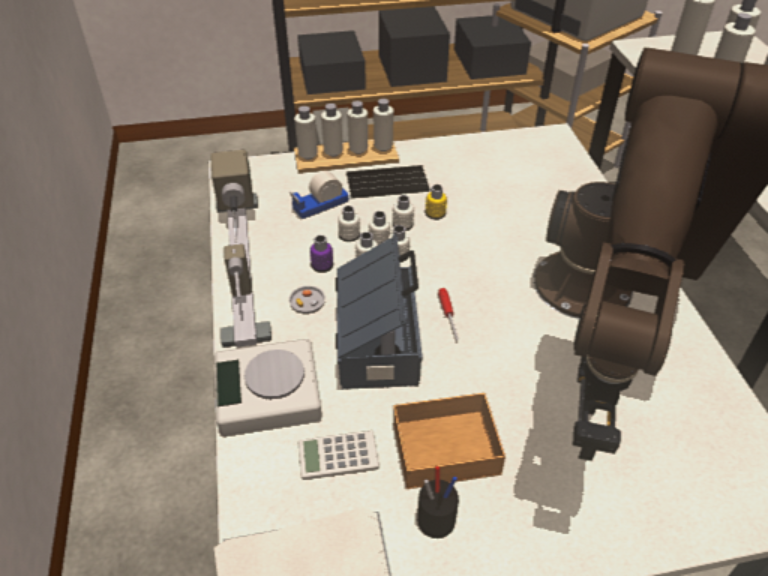

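View pics/top0.png

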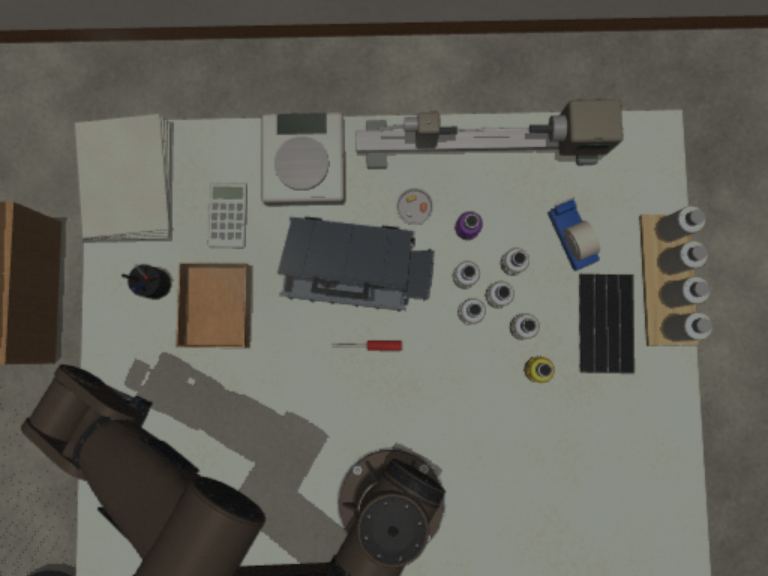

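The scene view shows five white bobbins around (349,221), (379,226), (403,211), (365,245) and (399,240). A purple look-alike is at (321,253) and a yellow one at (436,201). In the top view the container is at (345,265) with its lid partly open and its gate folded out on the right at (420,275). The tray is at (214,305). Next I'll measure from depth.

```bash
python3 - <<'E'
from h import *
import pickle
d=pickle.load(open('top0.pkl','rb')); P=pts(d); f=d['frame'].astype(int)
print('table z',np.median(P[280:300,330:380,2]))
h=P[...,2]
# tube tops
m=((h>0.080)&(h<0.105)&(P[...,1]<-0.15)&(P[...,0]<0.85)).astype(np.uint8)
n,l,s,c=cv2.connectedComponentsWithStats(m)
for i in range(1,n):
    if s[i,4]>20: print('tube',s[i,4],(c[i]*1.5).round(),P[l==i].mean(0).round(4),f[l==i].mean(0).round(), 'ray',ray(d,*c[i],0.092).round(4))
# yarn bodies
m=((h>0.03)&(h<0.105)&(P[...,1]<-0.15)&(P[...,0]<0.85)).astype(np.uint8)
n,l,s,c=cv2.connectedComponentsWithStats(m)
for i in range(1,n):
    if s[i,4]>20: print('body',s[i].tolist(),(c[i]*1.5).round(),np.median(P[l==i],0).round(4),f[l==i].mean(0).round())
# tray, crate
for nm,(a,b,c0,c1,lo,hi) in {'tray':(165,245,110,175,.05,.09),'crate':(135,215,180,295,.1,.125),'lid':(135,215,180,295,.125,.5)}.items():
    m=np.zeros(h.shape,bool); m[a:b,c0:c1]=(h[a:b,c0:c1]>lo)&(h[a:b,c0:c1]<hi)
    q=P[m]; print(nm,len(q),q.min(0).round(3),q.max(0).round(3)); r=cv2.minAreaRect(q[:,:2].astype(np.float32)); print(r)
    if nm=='lid':
        A=np.c_[q[:,:2],np.ones(len(q))]; print(np.linalg.lstsq(A,q[:,2],rcond=None)[0])
np.set_printoptions(linewidth=250)
for u in (260,270,278,284): print(u,(h[140:212:4,u]*1000).astype(int))
E
```

```text
table z -0.0009760138088048542
tube 80 [583. 149.] [ 0.8225 -0.4682  0.0923] [37. 36. 32.] ray [ 0.8226 -0.4683  0.092 ]
tube 80 [471. 221.] [ 0.6566 -0.2007  0.0903] [67. 65. 67.] ray [ 0.6563 -0.2005  0.092 ]
tube 53 [670. 228.] [ 0.6303 -0.6635  0.0924] [60. 58. 53.] ray [ 0.6304 -0.6637  0.092 ]
tube 281 [585. 238.] [ 0.6107 -0.4633  0.0911] [126. 122. 112.] ray [ 0.6105 -0.4631  0.092 ]
tube 51 [671. 261.] [ 0.5528 -0.6621  0.0913] [59. 56. 52.] ray [ 0.5526 -0.6618  0.092 ]
tube 73 [519. 258.] [ 0.5675 -0.3087  0.0906] [65. 65. 64.] ray [ 0.5673 -0.3084  0.092 ]
tube 75 [469. 271.] [ 0.5377 -0.1906  0.0917] [66. 65. 65.] ray [ 0.5377 -0.1906  0.092 ]
tube 51 [673. 294.] [ 0.4767 -0.6612  0.0926] [58. 56. 51.] ray [ 0.4767 -0.6615  0.092 ]
tube 76 [503. 292.] [ 0.4886 -0.2699  0.0908] [66. 66. 66.] ray [ 0.4885 -0.2697  0.092 ]
tube 76 [474. 310.] [ 0.4489 -0.2016  0.0912] [69. 69. 68.] ray [ 0.4489 -0.2015  0.092 ]
tube 48 [675. 327.] [ 0.4014 -0.661   0.0925] [57. 55. 50.] ray [ 0.4014 -0.6612  0.092 ]
tube 78 [529. 325.] [ 0.4106 -0.3259  0.091 ] [66. 66. 65.] ray [ 0.4106 -0
[... 1281 characters left out ...]
082068443298), 89.0820083618164)
crate 615 [ 0.452 -0.065  0.1  ] [0.67  0.249 0.125]
((0.5634317398071289, 0.09163592755794525), (0.2921611964702606, 0.18941263854503632), 82.33483123779297)
lid 3156 [ 0.467 -0.057  0.125] [0.658 0.236 0.245]
((0.5599708557128906, 0.09173767268657684), (0.27997297048568726, 0.17266780138015747), 82.38650512695312)
[-0.70401257  0.09500904  0.56605604]
260 [ -1   0   6 114 137 141 146 158 165 180 188 198 217   6   4   4 103   4]
270 [  7   9   0   0 118 133 150 154 170 176 182 198 204 216  33  97   6   1]
278 [ 21  -4   9  -3 -11   4  -7  46  42  48  49  55  54  57  58  -2  -4   5]
284 [  6  13   0   3   4   3  -3  65  71  79  72  67  71  80  73   3   1 -11]
```

```bash
python3 - <<'E'
from h import *
import pickle
a=pickle.load(open('scene0.pkl','rb')); b=pickle.load(open('top0.pkl','rb'))
x=cv2.resize(a['frame'][150:265,190:310],None,fx=4.5,fy=4.5,interpolation=2)[...,::-1]
y=cv2.resize(b['frame'][130:220,180:300],None,fx=4.5,fy=4.5,interpolation=2)[...,::-1]
cv2.imwrite('pics/c1.png',x[:,:]);cv2.imwrite('pics/c2.png',y)
E
```

```text
(no output)
```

View pics/c1.png

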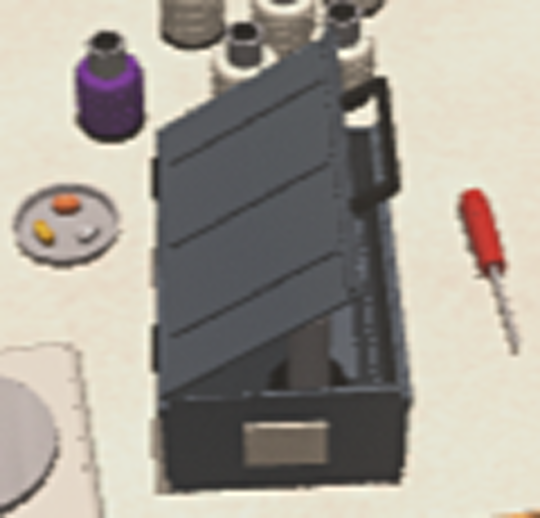

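View pics/c2.png

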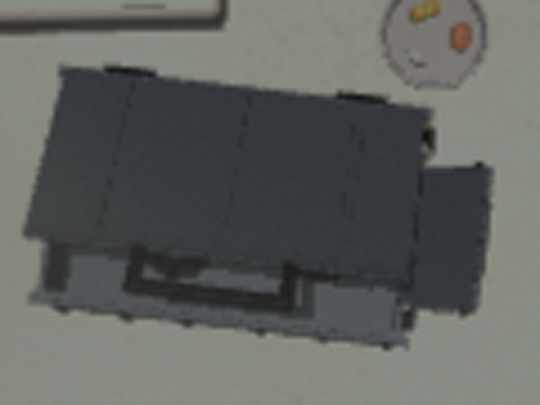

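Crop 1 shows one empty bobbin inside the container's +y end, and the handle bar on the right. Crop 2 shows the handle at (210,295) and the gate out on the right. The full bobbins are the five white ones, and the purple and yellow ones stay put. Next I'll fix the crate frame and the handle.

```bash
python3 - <<'E'
from h import *
import pickle
d=pickle.load(open('top0.pkl','rb')); P=pts(d); h=P[...,2]
c,s=np.cos(-.1335),np.sin(-.1335); X=np.array([c,s]); Y=np.array([-s,c])
for u,v in ((186.7,196.7),(270.7,206.7)):
    p=ray(d,u,v,.11)[:2]; print('corner',p.round(4),(p@X).round(4),(p@Y).round(4))
o=P[135:215,180:275].reshape(-1,3); o=o[(o[:,2]>.125)&(o[:,2]<.23)]
a=o[:,:2]@X; b=o[:,:2]@Y
print('lid y ext',np.percentile(b,[.5,1,99,99.5]))
k=(b>0)&(b<.2); A=np.polyfit(a[k],o[k,2],1); print('fit',A,np.arctan(A[0]), 'x at z=.11',(.11-A[1])/A[0], 'x max',np.percentile(a,99.5))
# handle bar pixels: crop (130..295, 285..305)
for cx,cy in ((140,292),(215,298),(280,303)):
    u,v=180+cx/4.5,130+cy/4.5; i,j=int(round(v)),int(round(u))
    for w in range(i-3,i+4): print(w,j,P[w,j].round(3),(P[w,j,:2]@X).round(3),(P[w,j,:2]@Y).round(3))
E
```

```text
corner [0.4887 0.2453] 0.4517 0.3081
corner [ 0.4492 -0.0428] 0.4509 0.0173
lid y ext [0.02711316 0.02841084 0.30207635 0.30372952]
fit [-0.71245448  0.56730574] -0.6190358590181767 x at z=.11 0.6418736297258527 x max 0.6239216212109734
192 211 [0.492 0.15  0.231] 0.467 0.215
193 211 [0.488 0.15  0.235] 0.464 0.214
194 211 [0.484 0.15  0.239] 0.46 0.213
195 211 [0.482 0.151 0.23 ] 0.458 0.213
196 211 [ 0.5    0.172 -0.003] 0.472 0.237
197 211 [0.486 0.162 0.108] 0.46 0.225
198 211 [0.483 0.162 0.111] 0.457 0.224
193 228 [0.509 0.109 0.002] 0.49 0.176
194 228 [0.483 0.096 0.239] 0.466 0.159
195 228 [0.48  0.096 0.238] 0.463 0.159
196 228 [0.477 0.096 0.235] 0.46 0.159
197 228 [0.474 0.096 0.233] 0.457 0.159
198 228 [0.491 0.109 0.005] 0.472 0.173
199 228 [0.478 0.103 0.11 ] 0.46 0.166
194 242 [0.484 0.052 0.224] 0.473 0.116
195 242 [0.48  0.052 0.232] 0.469 0.115
196 242 [0.477 0.052 0.237] 0.465 0.115
197 242 [0.473 0.052 0.241] 0.462 0.114
198 242 [0.47  0.052 0.237] 0.459 0.114
199 242 [0.486 0.058 0.006] 0.474 0.122
200 242 [0.482 0.058 0.009] 0.47 0.121
```

Emit:
carry_out:
  commands:
    - [0.375,-0.822,0.133,0,0,-0.954,-0.2]
    - [0.375,-0.822,0.133,0,0,-0.954,-0.2]
    - [0.375,-0.822,0.133,0,0,-0.954,-0.2]
    - [0.375,-0.822,0.133,0,0,-0.954,-0.2]
    - [0.375,-0.822,0.133,0,0,-0.954,-0.2]
    - [0.375,-0.822,0.133,0,0,-0.954,-0.2]
    - [0.375,-0.822,0.133,0,0,-0.954,-0.2]
    - [0.375,-0.822,0.133,0,0,-0.954,-0.2]
    - [0.375,-0.822,0.133,0,0,-0.954,-0.2]
    - [0.375,-0.822,0.133,0,0,-0.954,-0.2]
    - [0.375,-0.822,0.133,0,0,-0.954,-0.2]
    - [0.375,-0.822,0.133,0,0,-0.954,-0.2]
    - [0.375,-0.822,0.133,0,0,-0.954,-0.2]
    - [0.375,-0.822,0.133,0,0,-0.954,-0.2]
    - [0.375,-0.822,0.133,0,0,-0.954,-0.2]
    - [0.375,-0.822,0.133,0,0,-0.954,-0.2]
    - [0.375,-0.822,0.133,0,0,-0.954,-0.2]
    - [0.375,-0.822,0.133,0,0,-0.954,-0.2]
    - [0.375,-0.822,0.133,0,0,-0.954,-0.2]
    - [0,0,0,0,0,0,-0.2]
  force: 25

```text
clock: 1.77
tool_pos: [0.4809, 0.0942, 0.2908]
tool_rot: [2.37, 2.06, 0.0]
contact_force: [0.1, -0.5, -0.9]
gripper_width: 0.0381
finger_force: 0.0
```

```bash
python3 - <<'E'
from h import *
d=snap('wrist'); save(d,'w1.png'); P=pts(d); h=P[...,2]
print(d['T_tool_cam'].round(3).tolist(), d['s']['tool_pos'])
c,s=np.cos(-.1335),np.sin(-.1335); X=np.array([c,s]); Y=np.array([-s,c])
a=P[...,:2]@X;b=P[...,:2]@Y
for y in (.12,.14,.16,.18,.2):
    m=(abs(b-y)<.006)&(h>.2)&(h<.26)&(a<.5)&(a>.43); 
    if m.sum()>5:
        q=h[m]; t=m&(h>np.percentile(q,80)); print(y,m.sum(),'x',a[m].min().round(4),a[m].max().round(4),'top',np.percentile(q,90).round(4), a[t].mean().round(4))
E
```

```text
[[0.001, 0.962, 0.273, 0.077], [1.0, -0.001, 0.0, 0.002], [0.001, 0.273, -0.962, -0.17], [0.0, 0.0, 0.0, 1.0]] [0.48088677 0.09419903 0.29080014]
0.12 510 x 0.459 0.4936 top 0.2388 0.465
0.14 364 x 0.4593 0.5 top 0.2391 0.4652
0.16 473 x 0.4596 0.5 top 0.2391 0.4649
0.18 499 x 0.4591 0.4997 top 0.239 0.4652
0.2 532 x 0.4594 0.5 top 0.2391 0.4651
```

View pics/w1.png

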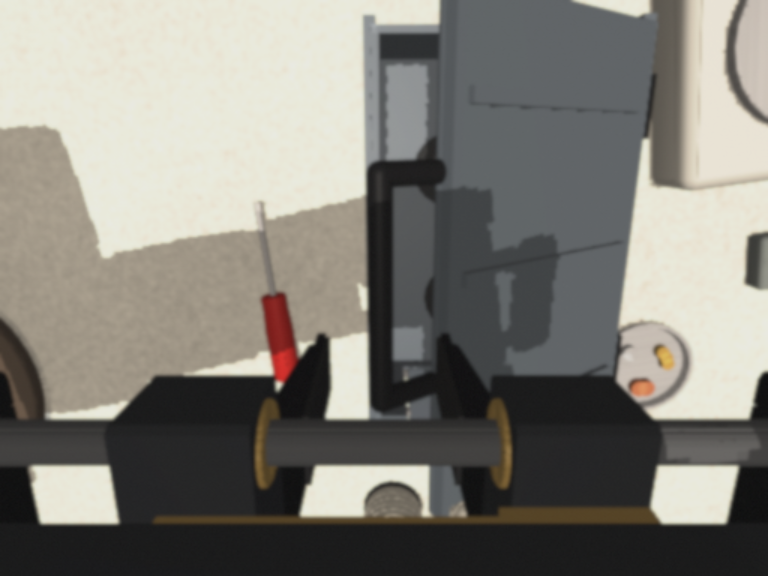

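The wrist view shows the bar, vertical at about x=380, between the finger tips, and two black flange edges under the lid at (430,165) and (430,290), so there are two empties. I'll refine the rim and hinge from this view, then grip.

```bash
python3 - <<'E'
from h import *
d=snap('wrist'); P=pts(d); h=P[...,2]
c,s=np.cos(-.1335),np.sin(-.1335); X=np.array([c,s]); Y=np.array([-s,c])
a=P[...,:2]@X;b=P[...,:2]@Y
for y in (.22,.25,.27,.29):
    m=(abs(b-y)<.006)&(h>.1)&(h<.118)&(a<.5); print(y,m.sum(),np.percentile(a[m],[2,50,98]).round(4) if m.any() else '',np.median(h[m]).round(4))
m=(h>.1)&(h<.118)&(a>.48)&(a<.53)&(b>.25); print('+y wall',m.sum(),np.percentile(b[m],[2,50,98]).round(4) if m.any() else '')
m=(h>.125)&(h<.2)&(b>.1)&(b<.28)&(a>.5); f=np.polyfit(a[m],h[m],1); print(f,np.arctan(f[0]),(.11-f[1])/f[0],m.sum())
m=(h>.1)&(b>.1)&(b<.28)&(a>.6);print(a[m].max(), h[m][a[m].argmax()])
E
```

```text
0.22 77 [0.4546 0.4577 0.4638] 0.1083
0.25 129 [0.455  0.4599 0.4639] 0.1088
0.27 130 [0.4551 0.4596 0.464 ] 0.1087
0.29 144 [0.4545 0.4593 0.464 ] 0.1088
+y wall 199 [0.3003 0.3022 0.3052]
[-0.69991472  0.56226289] -0.6106687275773378 0.6461685649184524 18989
0.6430956896492921 0.10970053411223202
```

Emit:
carry_out:
  commands:
    - [0,0,-0.5,0,0,0,-0.2]
    - [0,0,-0.5,0,0,0,-0.2]
    - [0,0,-0.5,0,0,0,-0.2]
    - [0,0,-0.5,0,0,0,-0.2]
    - [0,0,-0.4,0,0,0,-0.2]
    - [0,0,0,0,0,0,-0.2]
    - [0,0,0,0,0,0,-1]
    - [0,0,0,0,0,0,-1]
    - [0,0,0,0,0,0,-1]
    - [0,0,0,0,0,0,-1]
    - [0,0,0,0,0,0,-1]
    - [0,0,0,0,0,0,-1]

```text
clock: 2.87
tool_pos: [0.4799, 0.0973, 0.2188]
tool_rot: [2.364, 2.068, 0.002]
contact_force: [3.6, 0.8, -2.2]
gripper_width: 0.0116
finger_force: 25.0
```

Emit:
carry_out:
  commands:
    - [0.267,-0.036,0.313,0,0,0,-1]
    - [0.267,-0.036,0.313,0,0,0,-1]
    - [0.267,-0.036,0.313,0,0,0,-1]
    - [0.321,-0.043,0.262,0,0,0,-1]
    - [0.321,-0.043,0.262,0,0,0,-1]
    - [0.321,-0.043,0.262,0,0,0,-1]
    - [0.364,-0.049,0.2,0,0,0,-1]
    - [0.364,-0.049,0.2,0,0,0,-1]
    - [0.364,-0.049,0.2,0,0,0,-1]
    - [0.392,-0.053,0.132,0,0,0,-1]
    - [0.392,-0.053,0.132,0,0,0,-1]
    - [0.392,-0.053,0.132,0,0,0,-1]

```text
clock: 3.87
tool_pos: [0.5997, 0.0808, 0.3009]
tool_rot: [-2.364, -2.068, 0.002]
contact_force: [-3.9, -0.0, 0.7]
gripper_width: 0.0114
finger_force: 25.0
```

Emit:
carry_out:
  commands:
    - [0.409,-0.055,0.059,0,0,0,-1]
    - [0.409,-0.055,0.059,0,0,0,-1]
    - [0.409,-0.055,0.059,0,0,0,-1]
    - [0.436,-0.059,-0.02,0,0,0,-1]
    - [0.436,-0.059,-0.02,0,0,0,-1]
    - [0.436,-0.059,-0.02,0,0,0,-1]
    - [0.1,-0.01,0,0,0,0,-1]
    - [0,0,0,0,0,0,-1]
    - [0,0,0,0,0,0,-1]
    - [0,0,0,0,0,0,-1]

```text
clock: 4.7
tool_pos: [0.6775, 0.0701, 0.3036]
tool_rot: [-2.363, -2.067, 0.006]
contact_force: [-9.2, -1.8, 2.4]
gripper_width: 0.0119
finger_force: 25.0
```

Emit:
carry_out:
  commands:
    - [0,0,0,0,0,0,-0.2]
    - [0,0,0,0,0,0,-0.2]
    - [0,0,0,0,0,0,-0.2]
    - [0,0,0.8,0,0,0,-0.2]
    - [0,0,0.8,0,0,0,-0.2]
    - [-0.3,0.05,0.6,0,0,0.9,0.1]
    - [-0.3,0.05,0,0,0,1,0.1]
    - [-0.3,0.05,0,0,0,1,0.1]
    - [-0.3,0.05,0,0,0,1,0.1]
    - [-0.3,0.05,0,0,0,1,0.1]
    - [-0.3,0.05,0,0,0,1,0.1]
    - [-0.3,0.05,0,0,0,1,0.1]
    - [-0.3,0.05,0,0,0,1,0.1]
    - [-0.3,0.05,0,0,0,1,0.1]
    - [-0.3,0.05,0,0,0,1,0.1]
    - [-0.3,0.05,0,0,0,1,0.1]
    - [-0.3,0.05,0,0,0,1,0.1]
    - [-0.3,0.05,0,0,0,1,0.1]
    - [-0.3,0.05,0,0,0,1,0.1]
    - [0,0,0,0,0,0.8,0.1]

```text
clock: 6.37
tool_pos: [0.5522, 0.0918, 0.3701]
tool_rot: [1.039, 2.965, 0.001]
contact_force: [-0.1, -0.5, 0.2]
gripper_width: 0.0523
finger_force: 0.0
```

Emit:
carry_out:
  commands:
    - [0,0,0,0,0,1,0.1]
    - [0,0,0,0,0,1,0.1]
    - [0,0,0,0,0,1,0.1]
    - [0,0,0,0,0,1,0.1]
    - [0,0,0,0,0,1,0.1]
    - [0,0,0,0,0,1,0.1]
    - [0,0,0,0,0,1,0.1]
    - [0,0,0,0,0,1,0.1]
    - [0,0,0,0,0,0,0.1]

```text
clock: 7.12
tool_pos: [0.5533, 0.0915, 0.3697]
tool_rot: [0.183, 3.136, 0.0]
contact_force: [-0.0, -0.8, -0.8]
gripper_width: 0.0521
finger_force: 0.0
```

```bash
cat >> h.py <<'E'
TH=-.1335; X=np.array([np.cos(TH),np.sin(TH)]); Y=np.array([-X[1],X[0]])
def comps(m,P,amin=15):
    n,l,s,c=cv2.connectedComponentsWithStats(m.astype(np.uint8)); out=[]
    for i in range(1,n):
        if s[i,4]>=amin:
            q=P[l==i]; t=cv2.minEnclosingCircle(q[:,:2].astype(np.float32)); out.append((c[i].round(),s[i,4],np.array(t[0]).round(4),round(t[1],4),np.median(q,0).round(4)))
    return out
E
python3 - <<'E'
from h import *
d=snap('wrist'); save(d,'w2.png'); P=pts(d); h=P[...,2]; a=P[...,:2]@X;b=P[...,:2]@Y
print(d['s']['tool_pos'],d['s']['tool_rot'])
m=(h>.085)&(h<.104)&(a>.46)&(a<.62)&(b>.03)&(b<.3)
for o in comps(m,P): print(*o, 'crate',o[2]@X,o[2]@Y)
m=(h>.104)&(h<.116)
print(a[m].min(),a[m].max(),b[m].min(),b[m].max())
t=snap('top'); save(t,'t2.png'); P=pts(t); h=P[...,2]; a=P[...,:2]@X;b=P[...,:2]@Y
m=(h>.12)&(b>.02)&(b<.3)&(a>.6)&(a<.75)
for z in (.14,.2,.26,.3):
    k=m&(abs(h-z)<.02); print(z,k.sum(),np.percentile(a[k],[5,50,95]).round(4) if k.any() else '')
E
```

```text
[0.55333856 0.09146442 0.36968184] [1.82606498e-01 3.13596658e+00 2.38586249e-04]
[152. 104.] 74 [ 0.4742 -0.0322] 0.0102 [ 0.4745 -0.0322  0.0947] crate 0.4742665593110814 0.03120433814758025
[292. 146.] 535 [0.5478 0.1405] 0.0171 [0.5469 0.1399 0.097 ] crate 0.5242246463377142 0.21216411141401476
[204. 152.] 534 [0.5433 0.0238] 0.0169 [0.5424 0.0245 0.0969] crate 0.5352979012910267 0.09590352899357898
[158. 208.] 36 [ 0.6127 -0.0509] 0.0058 [ 0.6127 -0.0509  0.0962] crate 0.6140232416272299 0.031105606272638524
0.4540706716395238 0.6392176954533771 0.01980729988714011 0.31219959178806267
0.14 75 [0.6333 0.6362 0.639 ]
0.2 112 [0.6407 0.6436 0.6474]
0.26 203 [0.6487 0.653  0.6657]
0.3 216 [0.6535 0.6591 0.6666]
```

View pics/w2.png

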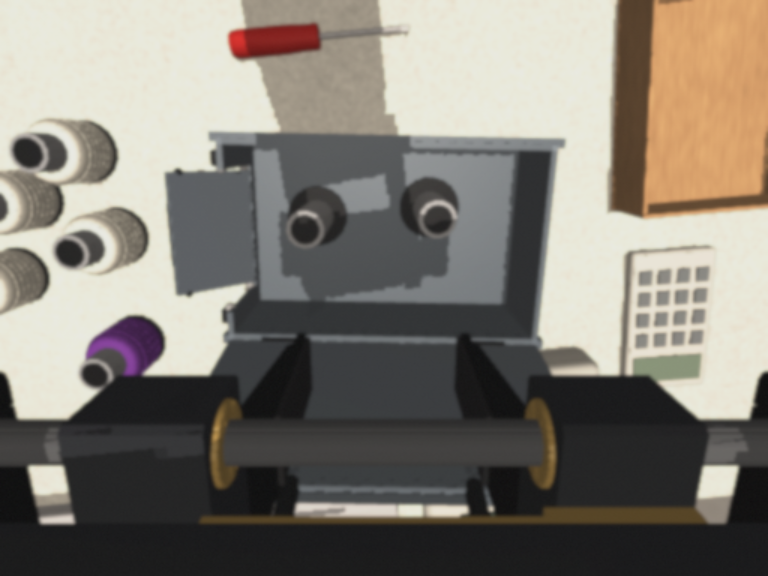

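View pics/t2.png

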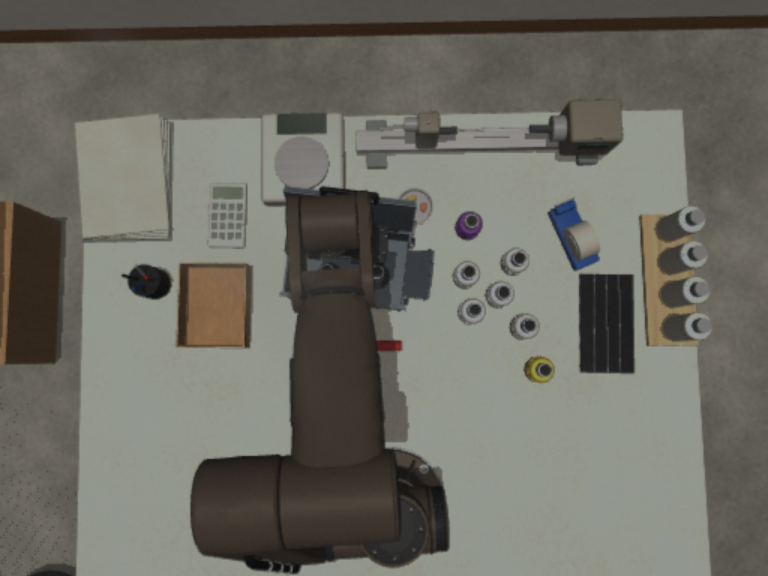

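Wrist view: two empties stand inside, with tube tops at (308,228) and (437,217), and the lid is fully back at about 1.71 rad. The top view shows all bobbins unmoved and the tray at (178–250, 263–348).

```bash
python3 - <<'E'
from h import *
import pickle
d=pickle.load(open('top0.pkl','rb'))
for u,v in ((178,264),(251,264),(251,348),(178,348)): print(ray(d,u/1.5,v/1.5,.07).round(3))
E
```

```text
[0.57  0.492 0.07 ]
[0.567 0.319 0.07 ]
[0.369 0.319 0.07 ]
[0.372 0.49  0.07 ]
```

Emit:
carry_out:
  commands:
    - [-0.05,0.408,-0.8,0,0,0,0.1]
    - [-0.05,0.408,-0.8,0,0,0,0.1]
    - [-0.05,0.408,-0.8,0,0,0,0.1]
    - [-0.04,0.408,-0.8,0,0,0,0.1]
    - [0,0,-0.8,0,0,0,0.1]
    - [0,0,-0.8,0,0,0,0.1]
    - [0,0,-0.8,0,0,0,0.1]
    - [0,0,-0.8,0,0,0,0.1]
    - [0,0,0,0,0,0,0.1]

```text
clock: 7.97
tool_pos: [0.5459, 0.1402, 0.1738]
tool_rot: [-0.191, -3.13, 0.002]
contact_force: [0.1, 0.1, -0.7]
gripper_width: 0.0526
finger_force: 0.0
```

Emit:
carry_out:
  commands:
    - [0.06,0.01,-0.6,0,0,0,0.1]
    - [0,0,-0.6,0,0,0,0.1]
    - [0,0,-0.6,0,0,0,0.1]
    - [0,0,-0.6,0,0,0,0.1]
    - [0,0,-0.6,0,0,0,0.1]
    - [0,0,-0.4,0,0,0,0.1]
    - [0,0,0,0,0,0,0.1]
    - [0,0,0,0,0,0,-1]
    - [0,0,0,0,0,0,-1]
    - [0,0,0,0,0,0,-1]
    - [0,0,0,0,0,0,-1]
    - [0,0,0,0,0,0,-1]
  force: 20

```text
clock: 8.97
tool_pos: [0.55, 0.1407, 0.0767]
tool_rot: [0.188, 3.134, 0.001]
contact_force: [0.5, -1.6, 7.4]
gripper_width: 0.0335
finger_force: 20.0
```

Emit:
carry_out:
  commands:
    - [0,0,0.7,0,0,0,-1]
    - [0,0,0.8,0,0,0,-1]
    - [0,0,0.8,0,0,0,-1]
    - [0,0,0.8,0,0,0,-1]
    - [0,0,0.8,0,0,0,-1]
    - [0,0,0.8,0,0,0,-1]
    - [-0.06,0.9,0,0,0,0,-1]
    - [-0.06,0.9,0,0,0,0,-1]
    - [-0.06,0.9,0,0,0,0,-1]
    - [-0.06,0.9,0,0,0,0,-1]
    - [-0.06,0.9,0,0,0,0,-1]
    - [-0.06,0.9,0,0,0,0,-1]
    - [-0.06,0.9,0,0,0,0,-1]
    - [-0.06,0.9,0,0,0,0,-1]
    - [-0.06,0.9,0,0,0,0,-1]
    - [-0.06,0.7,0,0,0,0,-1]
    - [0,0,0,0,0,0,-1]

```text
clock: 10.38
tool_pos: [0.5304, 0.408, 0.2164]
tool_rot: [-0.184, -3.136, -0.001]
contact_force: [0.6, 0.2, -0.4]
gripper_width: 0.0336
finger_force: 20.0
```

Emit:
carry_out:
  commands:
    - [-0.4,0,-0.8,0,0,0,-1]
    - [0,0,-0.8,0,0,0,-1]
    - [0,0,-0.8,0,0,0,-1]
    - [0,0,-0.8,0,0,0,-1]
    - [0,0,-0.8,0,0,0,-1]
    - [0,0,-0.5,0,0,0,-1]
    - [0,0,-0.12,0,0,0,-1]
    - [0,0,0,0,0,0,-1]
    - [0,0,0,0,0,0,0.1]
    - [0,0,0,0,0,0,0.1]
    - [0,0,0,0,0,0,0.1]
    - [0,0,0.7,0,0,0,0.1]
    - [0,0,0.8,0,0,0,0.1]
    - [0,0,0.8,0,0,0,0.1]
    - [0,0,0.8,0,0,0,0.1]
    - [0,0,0.8,0,0,0,0.1]

```text
clock: 11.72
tool_pos: [0.5194, 0.4047, 0.197]
tool_rot: [0.187, 3.135, 0.001]
contact_force: [0.1, 0.1, -0.4]
gripper_width: 0.0524
finger_force: 0.0
```

Emit:
carry_out:
  commands:
    - [0.061,-0.977,0,0,0,0,0.1]
    - [0.061,-0.977,0,0,0,0,0.1]
    - [0.061,-0.977,0,0,0,0,0.1]
    - [0.061,-0.977,0,0,0,0,0.1]
    - [0.061,-0.977,0,0,0,0,0.1]
    - [0.061,-0.977,0,0,0,0,0.1]
    - [0.061,-0.977,0,0,0,0,0.1]
    - [0.061,-0.977,0,0,0,0,0.1]
    - [0.061,-0.977,0,0,0,0,0.1]
    - [0.061,-0.977,0,0,0,0,0.1]
    - [0.061,-0.977,0,0,0,0,0.1]
    - [0.061,-0.977,0,0,0,0,0.1]
    - [0.061,-0.977,0,0,0,0,0.1]
    - [0,0,0,0,0,0,0.1]

```text
clock: 12.88
tool_pos: [0.5436, 0.0198, 0.1957]
tool_rot: [0.192, 3.134, -0.001]
contact_force: [-0.1, -0.1, 0.2]
gripper_width: 0.0523
finger_force: 0.0
```

Emit:
carry_out:
  commands:
    - [0,0.13,-0.8,0,0,0,0.1]
    - [0,0,-0.8,0,0,0,0.1]
    - [0,0,-0.8,0,0,0,0.1]
    - [0,0,-0.8,0,0,0,0.1]
    - [0,0,-0.8,0,0,0,0.1]
    - [0,0,0,0,0,0,0.1]
    - [0,0,0,0,0,0,-1]
    - [0,0,0,0,0,0,-1]
    - [0,0,0,0,0,0,-1]
    - [0,0,0,0,0,0,-1]
    - [0,0,0,0,0,0,-1]

```text
clock: 13.8
tool_pos: [0.5438, 0.0275, 0.0763]
tool_rot: [0.187, 3.134, 0.0]
contact_force: [-0.6, -1.3, 5.0]
gripper_width: 0.0338
finger_force: 19.8
```

Emit:
carry_out:
  commands:
    - [0,0,0.7,0,0,0,-1]
    - [0,0,0.8,0,0,0,-1]
    - [0,0,0.8,0,0,0,-1]
    - [0,0,0.8,0,0,0,-1]
    - [0,0,0.8,0,0,0,-1]
    - [0,0,0.8,0,0,0,-1]
    - [-0.292,0.968,0,0,0,0,-1]
    - [-0.292,0.968,0,0,0,0,-1]
    - [-0.292,0.968,0,0,0,0,-1]
    - [-0.292,0.968,0,0,0,0,-1]
    - [-0.292,0.968,0,0,0,0,-1]
    - [-0.292,0.968,0,0,0,0,-1]
    - [-0.292,0.968,0,0,0,0,-1]
    - [-0.292,0.968,0,0,0,0,-1]
    - [-0.292,0.968,0,0,0,0,-1]
    - [-0.292,0.968,0,0,0,0,-1]
    - [-0.292,0.968,0,0,0,0,-1]
    - [-0.292,0.968,0,0,0,0,-1]
    - [-0.292,0.968,0,0,0,0,-1]
    - [0,0,0,0,0,0,-1]

```text
clock: 15.47
tool_pos: [0.4276, 0.4089, 0.2163]
tool_rot: [0.183, 3.136, 0.002]
contact_force: [-0.6, -1.0, -0.1]
gripper_width: 0.0339
finger_force: 19.8
```

Emit:
carry_out:
  commands:
    - [0,0,-0.8,0,0,0,-1]
    - [0,0,-0.8,0,0,0,-1]
    - [0,0,-0.8,0,0,0,-1]
    - [0,0,-0.8,0,0,0,-1]
    - [0,0,-0.8,0,0,0,-1]
    - [0,0,-0.5,0,0,0,-1]
    - [0,0,-0.12,0,0,0,-1]
    - [0,0,0,0,0,0,-1]
    - [0,0,0,0,0,0,0.1]
    - [0,0,0,0,0,0,0.1]
    - [0,0,0,0,0,0,0.1]
    - [0,0,0.7,0,0,0,0.1]
    - [0,0,0.8,0,0,0,0.1]
    - [0,0,0.8,0,0,0,0.1]
    - [0,0,0.8,0,0,0,0.1]
    - [0,0,0.8,0,0,0,0.1]
    - [0,0,0.6,0,0,0,0.1]

```text
clock: 16.88
tool_pos: [0.4295, 0.4053, 0.2154]
tool_rot: [0.187, 3.134, 0.003]
contact_force: [-0.0, 0.7, 0.4]
gripper_width: 0.0524
finger_force: 0.0
```

```bash
cat > find.py <<'E'
from h import *
import sys
d=snap(sys.argv[1]); P=pts(d); h=P[...,2]; print(d['s']['tool_pos'].round(4),d['s']['clock'])
m=(h>.082)&(h<.105)&(P[...,0]>.33)&(P[...,0]<.8)&(P[...,1]<.5)&(P[...,1]>-.42)
for o in comps(m,P,30): print(o[0],o[1],o[2],o[3],o[4][2],'ray',ray(d,*o[0],.092 if sys.argv[1]=='top' else o[4][2])[:2].round(4),'crate',np.array([o[2]@X-.5435,o[2]@Y-.163]).round(3))
E
python3 find.py top
```

```text
[0.4295 0.4053 0.2154] 16.8833
[314. 147.] 75 [ 0.6574 -0.2016] 0.0175 0.0913 ray [ 0.6575 -0.1997] crate [ 0.135 -0.275]
[195. 156.] 35 [0.6312 0.2186] 0.0361 0.0956 ray [0.633  0.2182] crate [0.053 0.138]
[230. 152.] 43 [0.6458 0.1003] 0.0549 0.0947 ray [0.645  0.0953] crate [0.083 0.022]
[346. 172.] 72 [ 0.568  -0.3091] 0.0167 0.0915 ray [ 0.5671 -0.3086] crate [ 0.061 -0.394]
[312. 181.] 74 [ 0.5381 -0.1912] 0.0168 0.0912 ray [ 0.5375 -0.1892] crate [ 0.015 -0.281]
[142. 191.] 81 [0.5145 0.4023] 0.0167 0.0937 ray [0.5129 0.4036] crate [-0.087  0.304]
[336. 195.] 77 [ 0.4896 -0.2693] 0.0174 0.0902 ray [ 0.4871 -0.271 ] crate [-0.022 -0.365]
[316. 206.] 75 [ 0.4489 -0.2027] 0.017 0.091 ray [ 0.4501 -0.2005] crate [-0.072 -0.304]
[353. 217.] 76 [ 0.4106 -0.3265] 0.0168 0.0904 ray [ 0.4098 -0.3271] crate [-0.093 -0.432]
```

Emit:
carry_out:
  commands:
    - [0.1,-1,0.2,0,0,0,0.1]
    - [0.1,-1,0.2,0,0,0,0.1]
    - [0.1,-1,0.2,0,0,0,0.1]
    - [0.1,-1,0.2,0,0,0,0.1]
    - [0.1,-1,0.2,0,0,0,0.1]
    - [0.1,-1,0.2,0,0,0,0.1]
    - [0.1,-1,0.2,0,0,0,0.1]
    - [0.1,-1,0.2,0,0,0,0.1]
    - [0.1,-1,0.2,0,0,0,0.1]
    - [0.1,-1,0.2,0,0,0,0.1]
    - [0.1,-1,0.2,0,0,0,0.1]
    - [0.1,-1,0.2,0,0,0,0.1]
    - [0.1,-1,0.2,0,0,0,0.1]
    - [0.1,-1,0.2,0,0,0,0.1]
    - [0.2,-1,0.2,0,0,0,0.1]
    - [0.2,-1,0.2,0,0,0,0.1]
    - [0.3,-1,0.2,0,0,0,0.1]
    - [0.4,-1,0.2,0,0,0,0.1]
    - [0.5,-1,0.2,0,0,0,0.1]
    - [0,0,0,0,0,0,0.1]

```text
clock: 18.6
tool_pos: [0.5211, -0.1693, 0.3273]
tool_rot: [0.192, 3.133, -0.003]
contact_force: [0.6, 0.3, -0.1]
gripper_width: 0.0522
finger_force: 0.0
```

```bash
python3 find.py wrist
```

```text
[ 0.5211 -0.1693  0.3273] 18.6
[109.  83.] 786 [ 0.4135 -0.3262] 0.0171 0.092 ray [ 0.4132 -0.3249] crate [-0.09  -0.431]
[361. 105.] 274 [ 0.4693 -0.0395] 0.017 0.0963 ray [ 0.4721 -0.0417] crate [-0.073 -0.14 ]
[221. 104.] 679 [ 0.4515 -0.2016] 0.017 0.0921 ray [ 0.4517 -0.2014] crate [-0.069 -0.303]
[170. 144.] 654 [ 0.491  -0.2699] 0.0172 0.0921 ray [ 0.4902 -0.2689] crate [-0.021 -0.365]
[240. 176.] 598 [ 0.5403 -0.1907] 0.0169 0.092 ray [ 0.5393 -0.1909] crate [ 0.017 -0.28 ]
[152. 209.] 592 [ 0.5704 -0.3087] 0.0173 0.0919 ray [ 0.5684 -0.3072] crate [ 0.063 -0.393]
[350. 222.] 250 [ 0.6187 -0.0613] 0.0167 0.0964 ray [ 0.6141 -0.0606] crate [ 0.078 -0.141]
[436. 231.] 1029 [0.6412 0.0508] 0.1024 0.0937 ray [0.6408 0.0488] crate [ 0.085 -0.027]
[245. 263.] 519 [ 0.6595 -0.2003] 0.0171 0.0917 ray [ 0.6575 -0.2001] crate [ 0.137 -0.274]
```

Emit:
carry_out:
  commands:
    - [0.2,-0.22,-0.9,0,0,0,0.1]
    - [0.2,-0.22,-0.9,0,0,0,0.1]
    - [0.23,-0.26,-0.9,0,0,0,0.1]
    - [0,0,-0.9,0,0,0,0.1]
    - [0,0,-0.9,0,0,0,0.1]
    - [0,0,-0.9,0,0,0,0.1]
    - [0,0,-0.9,0,0,0,0.1]
    - [0,0,-0.9,0,0,0,0.1]
    - [0,0,-0.9,0,0,0,0.1]
    - [0,0,-0.4,0,0,0,0.1]
    - [0,0,0,0,0,0,0.1]
    - [0,0,0,0,0,0,-1]
    - [0,0,0,0,0,0,-1]
    - [0,0,0,0,0,0,-1]
    - [0,0,0,0,0,0,-1]
    - [0,0,0,0,0,0,-1]
  force: 25

```text
clock: 19.98
tool_pos: [0.5387, -0.1861, 0.0726]
tool_rot: [0.187, 3.134, -0.001]
contact_force: [-0.3, -0.6, 5.7]
gripper_width: 0.0338
finger_force: 24.8
```

Emit:
carry_out:
  commands:
    - [0,0,0.7,0,0,0,-1]
    - [0,0,0.85,0,0,0,-1]
    - [0,0,0.85,0,0,0,-1]
    - [0,0,0.85,0,0,0,-1]
    - [0,0,0.85,0,0,0,-1]
    - [0,0,0.85,0,0,0,-1]
    - [0.19,0.985,0,0,0,0,-1]
    - [0.19,0.985,0,0,0,0,-1]
    - [0.19,0.985,0,0,0,0,-1]
    - [0.19,0.985,0,0,0,0,-1]
    - [0.19,0.985,0,0,0,0,-1]
    - [0.19,0.985,0,0,0,0,-1]
    - [0.19,0.985,0,0,0,0,-1]
    - [0.19,0.985,0,0,0,0,-1]
    - [0.19,0.985,0,0,0,0,-1]
    - [0.19,0.985,0,0,0,0,-1]
    - [0.19,0.985,0,0,0,0,-1]
    - [0.19,0.985,0,0,0,0,-1]
    - [0,0,0,0,0,0,-1]
    - [0,0,0,0,0,0,-1]

```text
clock: 21.65
tool_pos: [0.6062, 0.17, 0.2197]
tool_rot: [-0.184, -3.136, 0.0]
contact_force: [-0.1, -0.3, -1.3]
gripper_width: 0.0338
finger_force: 24.7
```

Emit:
carry_out:
  commands:
    - [0.02,0,-0.8,0,0,0,-1]
    - [0,0,-0.8,0,0,0,-1]
    - [0,0,-0.8,0,0,0,-1]
    - [0,0,-0.8,0,0,0,-1]
    - [0,0,-0.8,0,0,0,-1]
    - [0,0,-0.5,0,0,0,-1]
    - [0,0,-0.15,0,0,0,-1]
    - [0,0,0,0,0,0,-1]
    - [0,0,0,0,0,0,0.05]
    - [0,0,0,0,0,0,0.05]
    - [0,0,0,0,0,0,0.05]
    - [0,0,0.7,0,0,0,0.05]
    - [0,0,0.8,0,0,0,0.05]
    - [0,0,0.8,0,0,0,0.05]
    - [0,0,0.8,0,0,0,0.05]
    - [0,0,0.8,0,0,0,0.05]

```text
clock: 22.98
tool_pos: [0.6072, 0.1687, 0.1997]
tool_rot: [0.187, 3.135, 0.001]
contact_force: [-0.4, -0.2, -0.1]
gripper_width: 0.0499
finger_force: 0.0
```

```bash
python3 find.py top | cut -c1-60
```

```text
[0.6072 0.1687 0.1997] 22.9833
[314. 147.] 74 [ 0.659 -0.201] 0.0179 0.0914 ray [ 0.6575 -0
[246. 154.] 36 [0.6378 0.0391] 0.0457 0.0966 ray [0.6369 0.0
[346. 172.] 74 [ 0.5679 -0.3078] 0.0172 0.0907 ray [ 0.5671 
[142. 191.] 79 [0.5147 0.4037] 0.018 0.0951 ray [0.5129 0.40
[336. 195.] 78 [ 0.4888 -0.2702] 0.0169 0.0904 ray [ 0.4871 
[316. 206.] 77 [ 0.4494 -0.202 ] 0.0172 0.0907 ray [ 0.4501 
[143. 216.] 78 [0.4272 0.4007] 0.0176 0.0947 ray [0.4258 0.3
[353. 217.] 77 [ 0.4105 -0.3269] 0.017 0.0911 ray [ 0.4098 -
```

Emit:
carry_out:
  commands:
    - [-0.4,-0.95,0,0,0,0,0.05]
    - [-0.4,-0.95,0,0,0,0,0.05]
    - [-0.4,-0.95,0,0,0,0,0.05]
    - [-0.4,-0.95,0,0,0,0,0.05]
    - [-0.4,-0.95,0,0,0,0,0.05]
    - [-0.4,-0.95,0,0,0,0,0.05]
    - [-0.4,-0.95,0,0,0,0,0.05]
    - [-0.4,-0.95,0,0,0,0,0.05]
    - [-0.4,-0.95,0,0,0,0,0.05]
    - [-0.4,-0.95,0,0,0,0,0.05]
    - [-0.4,-0.95,0,0,0,0,0.05]
    - [-0.4,-0.95,0,0,0,0,0.05]
    - [-0.4,-0.95,0,0,0,0,0.05]
    - [0,0,0,0,0,0,0.05]
    - [0,0,0,0,0,0,0.05]

```text
clock: 24.28
tool_pos: [0.4508, -0.203, 0.1981]
tool_rot: [0.192, 3.134, -0.001]
contact_force: [0.4, 0.6, -0.2]
gripper_width: 0.0499
finger_force: 0.0
```

Emit:
carry_out:
  commands:
    - [0.02,0.03,-0.9,0,0,0,0.05]
    - [0,0,-0.9,0,0,0,0.05]
    - [0,0,-0.9,0,0,0,0.05]
    - [0,0,-0.9,0,0,0,0.05]
    - [0,0,-0.58,0,0,0,0.05]
    - [0,0,0,0,0,0,0.05]
    - [0,0,0,0,0,0,-1]
    - [0,0,0,0,0,0,-1]
    - [0,0,0,0,0,0,-1]
    - [0,0,0,0,0,0,-1]
    - [0,0,0.7,0,0,0,-1]
    - [0,0,0.85,0,0,0,-1]
    - [0,0,0.85,0,0,0,-1]
    - [0,0,0.85,0,0,0,-1]
    - [0,0,0.85,0,0,0,-1]
    - [0,0,0.85,0,0,0,-1]
    - [0,0,0,0,0,0,-1]

```text
clock: 25.7
tool_pos: [0.4531, -0.2016, 0.2255]
tool_rot: [0.187, 3.129, -0.006]
contact_force: [0.2, -0.1, -2.0]
gripper_width: 0.0334
finger_force: 25.0
```

Emit:
carry_out:
  commands:
    - [0.19,0.977,0,0,0,0,-1]
    - [0.19,0.977,0,0,0,0,-1]
    - [0.19,0.977,0,0,0,0,-1]
    - [0.19,0.977,0,0,0,0,-1]
    - [0.19,0.977,0,0,0,0,-1]
    - [0.19,0.977,0,0,0,0,-1]
    - [0.19,0.977,0,0,0,0,-1]
    - [0.19,0.977,0,0,0,0,-1]
    - [0.19,0.977,0,0,0,0,-1]
    - [0.19,0.977,0,0,0,0,-1]
    - [0.19,0.977,0,0,0,0,-1]
    - [0.19,0.977,0,0,0,0,-1]
    - [0.19,0.977,0,0,0,0,-1]
    - [0,0,0,0,0,0,-1]
    - [0,0,0,0,0,0,-1]

```text
clock: 26.95
tool_pos: [0.5254, 0.1812, 0.22]
tool_rot: [-0.184, -3.136, 0.0]
contact_force: [-0.2, -0.4, -0.8]
gripper_width: 0.0335
finger_force: 25.0
```

Emit:
carry_out:
  commands:
    - [0.05,-0.05,-0.8,0,0,0,-1]
    - [0,0,-0.8,0,0,0,-1]
    - [0,0,-0.8,0,0,0,-1]
    - [0,0,-0.8,0,0,0,-1]
    - [0,0,-0.8,0,0,0,-1]
    - [0,0,-0.5,0,0,0,-1]
    - [0,0,-0.15,0,0,0,-1]
    - [0,0,0,0,0,0,-1]
    - [0,0,0,0,0,0,0.05]
    - [0,0,0,0,0,0,0.05]
    - [0,0,0,0,0,0,0.05]
    - [0,0,0.7,0,0,0,0.05]
    - [0,0,0.8,0,0,0,0.05]
    - [0,0,0.8,0,0,0,0.05]
    - [0,0,0.8,0,0,0,0.05]
    - [0,0,0.8,0,0,0,0.05]

```text
clock: 28.28
tool_pos: [0.5273, 0.1786, 0.2002]
tool_rot: [0.187, 3.135, 0.001]
contact_force: [0.8, -0.5, 0.0]
gripper_width: 0.0496
finger_force: 0.0
```

```bash
python3 find.py top | cut -c1-60
```

```text
[0.5273 0.1786 0.2002] 28.2833
[314. 147.] 73 [ 0.6573 -0.2014] 0.0179 0.0897 ray [ 0.6575 
[228. 151.] 48 [0.6463 0.1003] 0.0618 0.0952 ray [0.6487 0.1
[272. 159.] 32 [ 0.6187 -0.0427] 0.0256 0.0954 ray [ 0.6176 
[346. 172.] 73 [ 0.5686 -0.309 ] 0.0169 0.0906 ray [ 0.5671 
[142. 191.] 79 [0.5141 0.4027] 0.0169 0.0951 ray [0.5129 0.4
[336. 195.] 78 [ 0.4892 -0.2697] 0.0172 0.0911 ray [ 0.4871 
[143. 216.] 77 [0.426  0.4003] 0.018 0.0944 ray [0.4258 0.39
[353. 217.] 76 [ 0.4097 -0.3261] 0.0176 0.0918 ray [ 0.4098
```

Emit:
carry_out:
  commands:
    - [-0.08,-0.997,0,0,0,0,0.05]
    - [-0.08,-0.997,0,0,0,0,0.05]
    - [-0.08,-0.997,0,0,0,0,0.05]
    - [-0.08,-0.997,0,0,0,0,0.05]
    - [-0.08,-0.997,0,0,0,0,0.05]
    - [-0.08,-0.997,0,0,0,0,0.05]
    - [-0.08,-0.997,0,0,0,0,0.05]
    - [-0.08,-0.997,0,0,0,0,0.05]
    - [-0.08,-0.997,0,0,0,0,0.05]
    - [-0.08,-0.997,0,0,0,0,0.05]
    - [-0.08,-0.997,0,0,0,0,0.05]
    - [-0.08,-0.997,0,0,0,0,0.05]
    - [-0.08,-0.997,0,0,0,0,0.05]
    - [-0.08,-0.997,0,0,0,0,0.05]
    - [-0.08,-0.997,0,0,0,0,0.05]
    - [0,0,0,0,0,0,0.05]
    - [0,0,0,0,0,0,0.05]

```text
clock: 29.75
tool_pos: [0.4911, -0.2712, 0.1984]
tool_rot: [0.191, 3.135, -0.0]
contact_force: [0.6, -0.5, 0.3]
gripper_width: 0.0498
finger_force: 0.0
```

Emit:
carry_out:
  commands:
    - [0,0,-0.9,0,0,0,0.05]
    - [0,0,-0.9,0,0,0,0.05]
    - [0,0,-0.9,0,0,0,0.05]
    - [0,0,-0.9,0,0,0,0.05]
    - [0,0,-0.6,0,0,0,0.05]
    - [0,0,0,0,0,0,0.05]
    - [0,0,0,0,0,0,-1]
    - [0,0,0,0,0,0,-1]
    - [0,0,0,0,0,0,-1]
    - [0,0,0,0,0,0,-1]
    - [0,0,0.7,0,0,0,-1]
    - [0,0,0.85,0,0,0,-1]
    - [0,0,0.85,0,0,0,-1]
    - [0,0,0.85,0,0,0,-1]
    - [0,0,0.85,0,0,0,-1]
    - [0,0,0.85,0,0,0,-1]
    - [0,0,0,0,0,0,-1]

```text
clock: 31.17
tool_pos: [0.4926, -0.2708, 0.2259]
tool_rot: [0.187, 3.129, -0.006]
contact_force: [0.0, 0.6, -1.8]
gripper_width: 0.0337
finger_force: 25.0
```

Emit:
carry_out:
  commands:
    - [0.29,0.986,0,0,0,0,-1]
    - [0.29,0.986,0,0,0,0,-1]
    - [0.29,0.986,0,0,0,0,-1]
    - [0.29,0.986,0,0,0,0,-1]
    - [0.29,0.986,0,0,0,0,-1]
    - [0.29,0.986,0,0,0,0,-1]
    - [0.29,0.986,0,0,0,0,-1]
    - [0.29,0.986,0,0,0,0,-1]
    - [0.29,0.986,0,0,0,0,-1]
    - [0.29,0.986,0,0,0,0,-1]
    - [0.29,0.986,0,0,0,0,-1]
    - [0.29,0.986,0,0,0,0,-1]
    - [0,0,0,0,0,0,-1]
    - [0,0,0,0,0,0,-1]

```text
clock: 32.33
tool_pos: [0.5955, 0.0863, 0.22]
tool_rot: [-0.184, -3.136, -0.0]
contact_force: [-0.5, -0.1, -1.5]
gripper_width: 0.0332
finger_force: 25.0
```

Emit:
carry_out:
  commands:
    - [0,0,-0.8,0,0,0,-1]
    - [0,0,-0.8,0,0,0,-1]
    - [0,0,-0.8,0,0,0,-1]
    - [0,0,-0.8,0,0,0,-1]
    - [0,0,-0.8,0,0,0,-1]
    - [0,0,-0.5,0,0,0,-1]
    - [0,0,-0.15,0,0,0,-1]
    - [0,0,0,0,0,0,-1]
    - [0,0,0,0,0,0,0.05]
    - [0,0,0,0,0,0,0.05]
    - [0,0,0,0,0,0,0.05]
    - [0,0,0.7,0,0,0,0.05]
    - [0,0,0.8,0,0,0,0.05]
    - [0,0,0.8,0,0,0,0.05]
    - [0,0,0.8,0,0,0,0.05]
    - [0,0,0.8,0,0,0,0.05]

```text
clock: 33.67
tool_pos: [0.5958, 0.0849, 0.2001]
tool_rot: [0.187, 3.135, 0.0]
contact_force: [0.0, 0.1, 0.6]
gripper_width: 0.0499
finger_force: 0.0
```

```bash
python3 find.py top | cut -c1-60
```

```text
[0.5958 0.0849 0.2001] 33.6667
[314. 147.] 75 [ 0.6572 -0.2016] 0.0179 0.0903 ray [ 0.6575 
[346. 172.] 70 [ 0.569  -0.3099] 0.0172 0.0907 ray [ 0.5671 
[142. 191.] 80 [0.5141 0.4029] 0.0173 0.095 ray [0.5129 0.40
[143. 216.] 78 [0.4259 0.4   ] 0.0171 0.0945 ray [0.4258 0.3
[353. 217.] 79 [ 0.4107 -0.3264] 0.0169 0.0907 ray [ 0.4098
```

Emit:
carry_out:
  commands:
    - [-0.06,-0.938,0,0,0,0,0.05]
    - [-0.06,-0.938,0,0,0,0,0.05]
    - [-0.06,-0.938,0,0,0,0,0.05]
    - [-0.06,-0.938,0,0,0,0,0.05]
    - [-0.06,-0.938,0,0,0,0,0.05]
    - [-0.06,-0.938,0,0,0,0,0.05]
    - [-0.06,-0.938,0,0,0,0,0.05]
    - [-0.06,-0.938,0,0,0,0,0.05]
    - [-0.06,-0.938,0,0,0,0,0.05]
    - [-0.06,-0.938,0,0,0,0,0.05]
    - [-0.06,-0.938,0,0,0,0,0.05]
    - [-0.06,-0.938,0,0,0,0,0.05]
    - [-0.06,-0.938,0,0,0,0,0.05]
    - [-0.06,-0.938,0,0,0,0,0.05]
    - [0,0,0,0,0,0,0.05]
    - [0,0,0,0,0,0,0.05]

```text
clock: 35.05
tool_pos: [0.5702, -0.3102, 0.1982]
tool_rot: [0.191, 3.135, -0.0]
contact_force: [0.4, -0.1, -0.2]
gripper_width: 0.05
finger_force: 0.0
```

Emit:
carry_out:
  commands:
    - [0,0,-0.9,0,0,0,0.05]
    - [0,0,-0.9,0,0,0,0.05]
    - [0,0,-0.9,0,0,0,0.05]
    - [0,0,-0.9,0,0,0,0.05]
    - [0,0,-0.6,0,0,0,0.05]
    - [0,0,0,0,0,0,0.05]
    - [0,0,0,0,0,0,-1]
    - [0,0,0,0,0,0,-1]
    - [0,0,0,0,0,0,-1]
    - [0,0,0,0,0,0,-1]
    - [0,0,0.7,0,0,0,-1]
    - [0,0,0.85,0,0,0,-1]
    - [0,0,0.85,0,0,0,-1]
    - [0,0,0.85,0,0,0,-1]
    - [0,0,0.85,0,0,0,-1]
    - [0,0,0.85,0,0,0,-1]
    - [0,0,0,0,0,0,-1]

```text
clock: 36.47
tool_pos: [0.5719, -0.3099, 0.2266]
tool_rot: [0.187, 3.129, -0.007]
contact_force: [-0.2, 0.4, -0.9]
gripper_width: 0.0334
finger_force: 25.0
```

Emit:
carry_out:
  commands:
    - [-0.13,0.965,0,0,0,0,-1]
    - [-0.13,0.965,0,0,0,0,-1]
    - [-0.13,0.965,0,0,0,0,-1]
    - [-0.13,0.965,0,0,0,0,-1]
    - [-0.13,0.965,0,0,0,0,-1]
    - [-0.13,0.965,0,0,0,0,-1]
    - [-0.13,0.965,0,0,0,0,-1]
    - [-0.13,0.965,0,0,0,0,-1]
    - [-0.13,0.965,0,0,0,0,-1]
    - [-0.13,0.965,0,0,0,0,-1]
    - [-0.13,0.965,0,0,0,0,-1]
    - [-0.13,0.965,0,0,0,0,-1]
    - [-0.13,0.965,0,0,0,0,-1]
    - [-0.13,0.965,0,0,0,0,-1]
    - [0,0,0,0,0,0,-1]
    - [0,0,0,0,0,0,-1]

```text
clock: 37.8
tool_pos: [0.5155, 0.0974, 0.2205]
tool_rot: [0.184, 3.136, 0.0]
contact_force: [0.6, -0.6, -1.8]
gripper_width: 0.0334
finger_force: 25.0
```

Emit:
carry_out:
  commands:
    - [0,0,-0.8,0,0,0,-1]
    - [0,0,-0.8,0,0,0,-1]
    - [0,0,-0.8,0,0,0,-1]
    - [0,0,-0.8,0,0,0,-1]
    - [0,0,-0.8,0,0,0,-1]
    - [0,0,-0.5,0,0,0,-1]
    - [0,0,-0.15,0,0,0,-1]
    - [0,0,0,0,0,0,-1]
    - [0,0,0,0,0,0,0.05]
    - [0,0,0,0,0,0,0.05]
    - [0,0,0,0,0,0,0.05]
    - [0,0,0.7,0,0,0,0.05]
    - [0,0,0.8,0,0,0,0.05]
    - [0,0,0.8,0,0,0,0.05]
    - [0,0,0.8,0,0,0,0.05]
    - [0,0,0.8,0,0,0,0.05]

```text
clock: 39.13
tool_pos: [0.5159, 0.0963, 0.2001]
tool_rot: [0.187, 3.135, 0.0]
contact_force: [-0.1, -0.0, -0.3]
gripper_width: 0.0501
finger_force: 0.0
```

```bash
python3 find.py top | cut -c1-60
```

```text
[0.5159 0.0963 0.2001] 39.1333
[314. 147.] 75 [ 0.657  -0.2009] 0.0172 0.0917 ray [ 0.6575 
[240. 153.] 87 [0.6393 0.0551] 0.1079 0.0973 ray [0.6408 0.0
[192. 175.] 39 [0.5656 0.227 ] 0.0488 0.096 ray [0.566  0.22
[142. 191.] 80 [0.5144 0.4031] 0.0171 0.0944 ray [0.5129 0.4
[143. 216.] 79 [0.4268 0.4   ] 0.0176 0.0945 ray [0.4258 0.3
[353. 217.] 77 [ 0.4102 -0.3259] 0.0173 0.0908 ray [ 0.4098
```

Emit:
carry_out:
  commands:
    - [-0.228,-0.938,0,0,0,0,0.05]
    - [-0.228,-0.938,0,0,0,0,0.05]
    - [-0.228,-0.938,0,0,0,0,0.05]
    - [-0.228,-0.938,0,0,0,0,0.05]
    - [-0.228,-0.938,0,0,0,0,0.05]
    - [-0.228,-0.938,0,0,0,0,0.05]
    - [-0.228,-0.938,0,0,0,0,0.05]
    - [-0.228,-0.938,0,0,0,0,0.05]
    - [-0.228,-0.938,0,0,0,0,0.05]
    - [-0.228,-0.938,0,0,0,0,0.05]
    - [-0.228,-0.938,0,0,0,0,0.05]
    - [-0.228,-0.938,0,0,0,0,0.05]
    - [-0.228,-0.938,0,0,0,0,0.05]
    - [-0.228,-0.938,0,0,0,0,0.05]
    - [-0.228,-0.938,0,0,0,0,0.05]
    - [0,0,0,0,0,0,0.05]
    - [0,0,0,0,0,0,0.05]

```text
clock: 40.6
tool_pos: [0.413, -0.3269, 0.1983]
tool_rot: [0.191, 3.135, -0.001]
contact_force: [-0.0, 0.9, 0.8]
gripper_width: 0.0495
finger_force: 0.0
```

Emit:
carry_out:
  commands:
    - [0,0,-0.9,0,0,0,0.05]
    - [0,0,-0.9,0,0,0,0.05]
    - [0,0,-0.9,0,0,0,0.05]
    - [0,0,-0.9,0,0,0,0.05]
    - [0,0,-0.6,0,0,0,0.05]
    - [0,0,0,0,0,0,0.05]
    - [0,0,0,0,0,0,-1]
    - [0,0,0,0,0,0,-1]
    - [0,0,0,0,0,0,-1]
    - [0,0,0,0,0,0,-1]
    - [0,0,0.7,0,0,0,-1]
    - [0,0,0.85,0,0,0,-1]
    - [0,0,0.85,0,0,0,-1]
    - [0,0,0.85,0,0,0,-1]
    - [0,0,0.85,0,0,0,-1]
    - [0,0,0.85,0,0,0,-1]
    - [0,0,0,0,0,0,-1]

```text
clock: 42.02
tool_pos: [0.4145, -0.3269, 0.2257]
tool_rot: [0.187, 3.13, -0.008]
contact_force: [0.2, -0.7, -1.6]
gripper_width: 0.0333
finger_force: 25.0
```

Emit:
carry_out:
  commands:
    - [0.375,0.922,0,0,0,0,-1]
    - [0.375,0.922,0,0,0,0,-1]
    - [0.375,0.922,0,0,0,0,-1]
    - [0.375,0.922,0,0,0,0,-1]
    - [0.375,0.922,0,0,0,0,-1]
    - [0.375,0.922,0,0,0,0,-1]
    - [0.375,0.922,0,0,0,0,-1]
    - [0.375,0.922,0,0,0,0,-1]
    - [0.375,0.922,0,0,0,0,-1]
    - [0.375,0.922,0,0,0,0,-1]
    - [0.375,0.922,0,0,0,0,-1]
    - [0.375,0.922,0,0,0,0,-1]
    - [0,0,0,0,0,0,-1]
    - [0,0,0,0,0,0,-1]

```text
clock: 43.18
tool_pos: [0.5483, 0.0073, 0.2202]
tool_rot: [-0.184, -3.136, -0.0]
contact_force: [0.1, 0.7, -1.2]
gripper_width: 0.0333
finger_force: 25.0
```

Emit:
carry_out:
  commands:
    - [0,0,-0.8,0,0,0,-1]
    - [0,0,-0.8,0,0,0,-1]
    - [0,0,-0.8,0,0,0,-1]
    - [0,0,-0.8,0,0,0,-1]
    - [0,0,-0.8,0,0,0,-1]
    - [0,0,-0.5,0,0,0,-1]
    - [0,0,-0.15,0,0,0,-1]
    - [0,0,0,0,0,0,-1]
    - [0,0,0,0,0,0,0.05]
    - [0,0,0,0,0,0,0.05]
    - [0,0,0,0,0,0,0.05]
    - [0,0,0.7,0,0,0,0.05]
    - [0,0,0.8,0,0,0,0.05]
    - [0,0,0.8,0,0,0,0.05]
    - [0,0,0.8,0,0,0,0.05]
    - [0,0,0.8,0,0,0,0.05]

```text
clock: 44.52
tool_pos: [0.5483, 0.0061, 0.2002]
tool_rot: [0.187, 3.134, -0.0]
contact_force: [-0.3, -0.6, -0.2]
gripper_width: 0.0497
finger_force: 0.0
```

Emit:
carry_out:
  commands:
    - [0,-0.4,0.95,0,0,0,-1]
    - [0,-0.4,0.95,0,0,0,-1]
    - [0,-0.4,0.95,0,0,0,-1]
    - [0,-0.4,0.95,0,0,0,-1]
    - [0,-0.4,0.95,0,0,0,-1]
    - [0,-0.4,0.95,0,0,0,-1]
    - [0,0,0,0,0,0,-1]

```text
clock: 45.1
tool_pos: [0.5492, -0.0677, 0.3753]
tool_rot: [0.189, 3.127, -0.003]
contact_force: [0.1, -0.1, 0.1]
gripper_width: 0.0091
finger_force: 0.0
```

```bash
python3 find.py wrist; python3 - <<'E'
from h import *
d=snap('wrist'); save(d,'w3.png'); P=pts(d); h=P[...,2]; a=P[...,:2]@X-.5435;b=P[...,:2]@Y-.163
m=(a>-.045)&(a<.045)&(b<-.146)&(b>-.25)&(h>.02)&(h<.12)
for z in (.03,.04,.05,.06,.07,.08,.09):
    k=m&(abs(h-z)<.003); print(z,k.sum(),np.median(b[k]).round(4) if k.any() else '')
k=m; print(np.percentile(b[k],[0,1,5]),h[k].max(), np.percentile(a[(b<-.17)&(b>-.25)&(h>.05)&(h<.12)&(abs(a)<.08)],[1,99]))
E
```

```text
[ 0.5492 -0.0677  0.3753] 45.1
[351.  83.] 37 [0.4764 0.0624] 0.0201 0.0931 ray [0.4765 0.063 ] crate [-0.08  -0.038]
[416.  84.] 37 [0.4875 0.1439] 0.0184 0.0923 ray [0.4876 0.1452] crate [-0.079  0.045]
[432. 170.] 2411 [0.564  0.0929] 0.158 0.094 ray [0.6027 0.1675] crate [0.003 0.004]
[269.  93.] 117 [ 0.4768 -0.0423] 0.0105 0.0965 ray [ 0.4762 -0.0419] crate [-0.065 -0.141]
[377. 110.] 618 [0.5148 0.0956] 0.0172 0.0967 ray [0.5137 0.0939] crate [-0.046  0.   ]
[440. 111.] 669 [0.5263 0.177 ] 0.0175 0.0965 ray [0.5246 0.1744] crate [-0.045  0.082]
[309. 143.] 535 [0.5468 0.0049] 0.017 0.0969 ray [0.5456 0.0038] crate [-0.002 -0.085]
[370. 170.] 549 [0.5944 0.0837] 0.0173 0.0966 ray [0.592 0.083] crate [ 0.034 -0.001]
[428. 174.] 578 [0.6088 0.1635] 0.0173 0.0964 ray [0.607  0.1611] crate [0.038 0.08 ]
[267. 197.] 133 [ 0.6186 -0.0609] 0.0164 0.0962 ray [ 0.6136 -0.0596] crate [ 0.078 -0.141]
[175. 236.] 440 [ 0.6597 -0.2006] 0.0172 0.092 ray [ 0.658  -0.1986] crate [ 0.137 -0.274]
0.03 0 
0.04 220 -0.149
0.05 275 -0.1595
0.06 296 -0.17
0.07 305 -0.1808
0.08 295 -0.1911
0.09 0 
[-0.19601203 -0.19566298 -0.19293941] 0.08191557395765986 [-0.05403002  0.05922339]
```

View pics/w3.png

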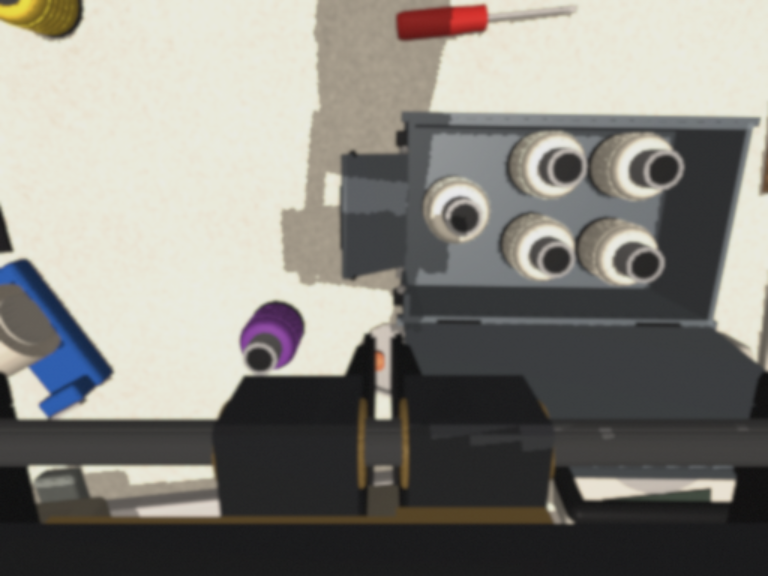

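The five bobbins stand inside, with tubes at (568,166), (665,168), (463,217), (556,259) and (645,263). The gate is out at (375,215), leaning about 0.8 rad. Next I'll push the gate.

Emit:
carry_out:
  commands:
    - [-0.223,-0.844,-0.9,0,0,0,-1]
    - [-0.223,-0.844,-0.9,0,0,0,-1]
    - [-0.223,-0.844,-0.9,0,0,0,-1]
    - [0,0,-0.9,0,0,0,-1]
    - [0,0,-0.9,0,0,0,-1]
    - [0,0,-0.9,0,0,0,-1]
    - [0,0,-0.9,0,0,0,-1]
    - [0,0,-0.9,0,0,0,-1]
    - [0,0,-0.9,0,0,0,-1]
    - [0,0,-0.9,0,0,0,-1]
    - [0,0,-0.9,0,0,0,-1]
    - [0,0,-0.3,0,0,0,-1]
    - [0,0,0,0,0,0,-1]
    - [0,0,0,0,0,0,-1]

```text
clock: 46.37
tool_pos: [0.5283, -0.1416, 0.0632]
tool_rot: [-0.187, -3.135, -0.001]
contact_force: [-0.2, -0.1, 0.8]
gripper_width: 0.0002
finger_force: 0.0
```

Emit:
carry_out:
  commands:
    - [0.053,0.396,0,0,0,0,-1]
    - [0.053,0.396,0,0,0,0,-1]
    - [0.053,0.396,0.05,0,0,0,-1]
    - [0.053,0.396,0.05,0,0,0,-1]
    - [0.053,0.396,0.05,0,0,0,-1]
    - [0.04,0.3,0.05,0,0,0,-1]
    - [0.013,0.1,0,0,0,0,-1]
    - [0,0,0,0,0,0,-1]

```text
clock: 47.03
tool_pos: [0.538, -0.0691, 0.0694]
tool_rot: [0.185, 3.136, 0.0]
contact_force: [-0.5, -0.2, 0.6]
gripper_width: 0.0005
finger_force: 0.0
```

Emit:
carry_out:
  commands:
    - [0.013,0.1,0,0,0,0,-1]
    - [0.013,0.1,0,0,0,0,-1]
    - [0.013,0.1,0,0,0,0,-1]
    - [0,0,0,0,0,0,-1]

```text
clock: 47.37
tool_pos: [0.539, -0.0616, 0.069]
tool_rot: [-0.188, -3.136, -0.0]
contact_force: [-0.4, -0.4, 0.1]
gripper_width: 0.0008
finger_force: 0.0
```

Emit:
carry_out:
  commands:
    - [0.013,0.1,0,0,0,0,-1]
    - [0.013,0.1,0,0,0,0,-1]
    - [0,0,0,0,0,0,-1]
    - [0,0,0,0,0,0,-1]

```text
clock: 47.7
tool_pos: [0.5397, -0.0559, 0.0688]
tool_rot: [-0.187, -3.136, 0.001]
contact_force: [-1.8, -7.1, 0.6]
gripper_width: 0.0003
finger_force: 3.2
```

```bash
python3 - <<'E'
from h import *
t=snap('top'); s=snap('scene')
P=pts(t); h=P[...,2]; a=P[...,:2]@X-.5435;b=P[...,:2]@Y-.163
m=(abs(a)<.06)&(b<-.1)&(b>-.25)&(h>.03)&(h<.115); 
for lo in np.arange(-.25,-.1,.01):
    k=m&(b>=lo)&(b<lo+.01)&(a>.02); print(round(lo,2),k.sum(),np.median(h[k]).round(3) if k.any() else '')
x=cv2.resize(s['frame'][140:270,200:310],None,fx=4.5,fy=4.5,interpolation=2)[...,::-1]; cv2.imwrite('pics/g1.png',x)
E
```

```text
-0.25 0 
-0.24 0 
-0.23 0 
-0.22 0 
-0.21 0 
-0.2 0 
-0.19 0 
-0.18 0 
-0.17 0 
-0.16 0 
-0.15 0 
-0.14 0 
-0.13 0 
-0.12 0 
-0.11 0
```

View pics/g1.png

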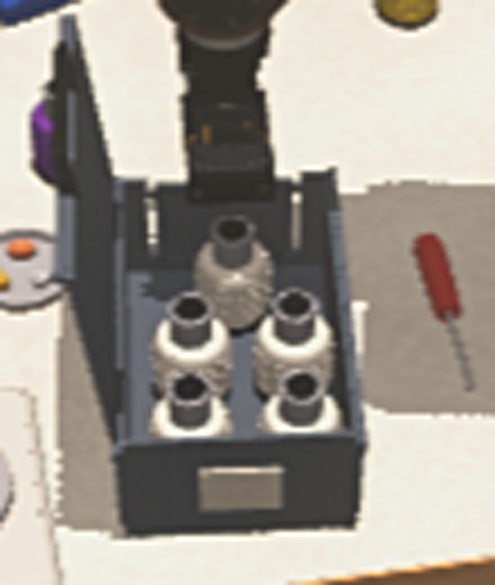

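The crop shows the gate nearly upright at (220,230), with the catches now resisting at 7 N. I'll keep pushing until they snap.

Emit:
carry_out:
  commands:
    - [0.013,0.1,0,0,0,0,-1]
    - [0.013,0.1,0,0,0,0,-1]
    - [0,0,0,0,0,0,-1]
    - [0,0,0,0,0,0,-1]

```text
clock: 48.13
tool_pos: [0.54, -0.0549, 0.0689]
tool_rot: [-0.186, -3.135, 0.01]
contact_force: [-10.9, -51.3, 0.0]
gripper_width: 0.0005
finger_force: 26.1
```

Emit:
carry_out:
  commands:
    - [-0.026,-0.2,0,0,0,0,-1]
    - [-0.05,-0.4,0,0,0,0,-1]
    - [-0.1,-0.8,0,0,0,0,-1]
    - [-0.1,-0.8,0.5,0,0,0,-1]
    - [0,-0.3,0.9,0,0,0,-1]
    - [0,0,0.9,0,0,0,-1]
    - [0,0,0.9,0,0,0,-1]
    - [0,0,0.9,0,0,0,-1]
    - [0,0,0.9,0,0,0,-1]
    - [0,0,0.9,0,0,0,-1]
    - [0,0,0.9,0,0,0,-1]
    - [0,0,0.9,0,0,0,-1]
    - [0,0,0.9,0,0,0,-1]
    - [0,0,0,0,0,0,-1]

```text
clock: 49.3
tool_pos: [0.5335, -0.1247, 0.3318]
tool_rot: [0.186, 3.129, -0.002]
contact_force: [0.8, -0.3, 1.1]
gripper_width: 0.0005
finger_force: 0.0
```

```bash
python3 - <<'E'
from h import *
d=snap('wrist'); P=pts(d); h=P[...,2]; a=P[...,:2]@X-.5435;b=P[...,:2]@Y-.163
print(d['s']['tool_pos'])
m=(abs(a)<.05)&(b<-.1)&(b>-.25)&(h>.01)&(h<.12)
for z in (.03,.05,.06,.07,.08,.09,.095,.1,.104,.108):
    k=m&(abs(h-z)<.003)&(b<-.117); print(z,k.sum(),np.percentile(b[k],[2,50,98]).round(4) if k.any() else '')
k=m&(h>.1)&(h<.108); print('top',np.median(h[k]),np.percentile(b[k],[2,50,98]))
k=(h>.107)&(h<.115)&(b<-.1)&(b>-.2)&(abs(a)>.06)&(abs(a)<.09); print('wall end',k.sum(),np.percentile(b[k],[2,50,98]))
cv2.imwrite('pics/g2.png',cv2.resize(d['frame'][60:240,200:420],None,fx=3.2,fy=3.2)[...,::-1])
E
```

```text
[ 0.53347069 -0.12471818  0.33184427]
0.03 52 [-0.1399 -0.1368 -0.1366]
0.05 53 [-0.1399 -0.1368 -0.1365]
0.06 59 [-0.14   -0.1368 -0.1365]
0.07 68 [-0.1399 -0.1368 -0.1366]
0.08 72 [-0.1399 -0.1369 -0.1365]
0.09 59 [-0.14   -0.1371 -0.1365]
0.095 28 [-0.1371 -0.1368 -0.1365]
0.1 198 [-0.1399 -0.1364 -0.1308]
0.104 557 [-0.1397 -0.135  -0.131 ]
0.108 17 [-0.1382 -0.135  -0.1322]
top 0.1034202946770354 [-0.13977826 -0.13505792 -0.13100349]
wall end 622 [-0.14120236 -0.12783142 -0.10120034]
```

View pics/g2.png

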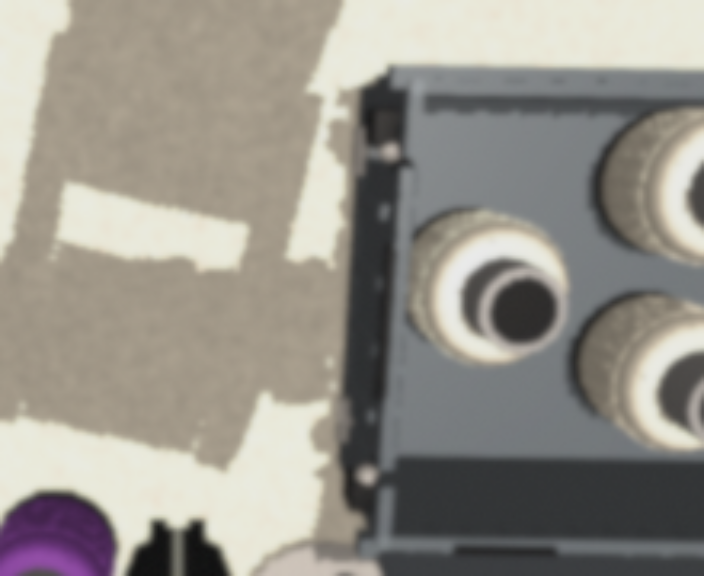

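The crop shows the gate flush between its catches at (390,150) and (368,475). Its face is vertical at y=-0.137 at all heights, so it is shut. Now the lid.

Emit:
carry_out:
  commands:
    - [0,0,0.8,0,0,-1,-0.2]
    - [0,0,0.8,0,0,-1,-0.2]
    - [0,0,0.8,0,0,-1,-0.2]
    - [0.28,0.382,0,0,0,-1,-0.2]
    - [0.28,0.382,0,0,0,-1,-0.2]
    - [0.28,0.382,0,0,0,-1,-0.2]
    - [0.28,0.382,0,0,0,-1,-0.2]
    - [0.28,0.382,0,0,0,-1,-0.2]
    - [0.28,0.382,0,0,0,-1,-0.2]
    - [0.28,0.382,0,0,0,-1,-0.2]
    - [0.28,0.382,0,0,0,-1,-0.2]
    - [0.28,0.382,0,0,0,-1,-0.2]
    - [0.28,0.382,0,0,0,-1,-0.2]
    - [0.28,0.382,0,0,0,-1,-0.2]
    - [0.28,0.382,0,0,0,-1,-0.2]
    - [0.28,0.382,0,0,0,-1,-0.2]
    - [0.28,0.382,0,0,0,-1,-0.2]
    - [0.28,0.382,0,0,0,-1,-0.2]
    - [0.28,0.382,0,0,0,-1,-0.2]
    - [0.28,0.382,0,0,0,-1,-0.2]

```text
clock: 51.02
tool_pos: [0.6754, 0.071, 0.3971]
tool_rot: [-2.162, -2.277, 0.002]
contact_force: [-0.6, -1.1, -0.5]
gripper_width: 0.0379
finger_force: 0.0
```

Emit:
carry_out:
  commands:
    - [0,0,0,0,0,-1,-0.2]
    - [0,0,0,0,0,-1,-0.2]
    - [0,0,0,0,0,-0.7,-0.2]
    - [0,0,0,0,0,0,-0.2]
    - [0,0,0,0,0,0,-0.2]

```text
clock: 51.43
tool_pos: [0.6751, 0.0704, 0.3977]
tool_rot: [-2.362, -2.07, 0.002]
contact_force: [-0.3, 0.5, -0.2]
gripper_width: 0.0382
finger_force: 0.0
```

```bash
python3 - <<'E'
from h import *
d=snap('wrist'); P=pts(d); h=P[...,2]; a=P[...,:2]@X;b=P[...,:2]@Y
p=d['s']['tool_pos']; print(p, p[:2]@X,p[:2]@Y)
m=(h>.29)&(h<.34)&(b>.12)&(b<.21)&(a>.6)&(a<.7); print(m.sum())
for y in (.13,.15,.17,.19,.2):
    k=m&(abs(b-y)<.01); print(y,k.sum(),np.percentile(a[k],[2,50,98]).round(4) if k.any() else '',np.percentile(h[k],95).round(4) if k.any() else '')
E
```

```text
[0.67508277 0.07037557 0.39766132] 0.6597086956484534 0.15960545926189965
1731
0.13 344 [0.6591 0.6646 0.6702] 0.3238
0.15 367 [0.6591 0.6645 0.67  ] 0.3238
0.17 386 [0.6591 0.6644 0.6697] 0.3239
0.19 414 [0.6591 0.6643 0.6702] 0.3237
0.2 431 [0.6591 0.6642 0.6702] 0.3238
```

Emit:
carry_out:
  commands:
    - [0.13,-0.02,-0.7,0,0,0,-0.2]
    - [0,0,-0.7,0,0,0,-0.2]
    - [0,0,-0.7,0,0,0,-0.2]
    - [0,0,-0.7,0,0,0,-0.2]
    - [0,0,-0.3,0,0,0,-0.2]
    - [0,0,0,0,0,0,-0.2]
    - [0,0,0,0,0,0,-1]
    - [0,0,0,0,0,0,-1]
    - [0,0,0,0,0,0,-1]
    - [0,0,0,0,0,0,-1]
    - [0,0,0,0,0,0,-1]

```text
clock: 52.4
tool_pos: [0.6774, 0.07, 0.3069]
tool_rot: [-2.362, -2.067, 0.004]
contact_force: [-4.3, -1.1, 5.9]
gripper_width: 0.0117
finger_force: 25.0
```

Emit:
carry_out:
  commands:
    - [-0.459,0.062,0.023,0,0,0,-1]
    - [-0.459,0.062,0.023,0,0,0,-1]
    - [-0.459,0.062,0.023,0,0,0,-1]
    - [-0.409,0.055,-0.059,0,0,0,-1]
    - [-0.409,0.055,-0.059,0,0,0,-1]
    - [-0.409,0.055,-0.059,0,0,0,-1]
    - [-0.392,0.053,-0.132,0,0,0,-1]
    - [-0.392,0.053,-0.132,0,0,0,-1]
    - [-0.392,0.053,-0.132,0,0,0,-1]
    - [-0.364,0.049,-0.2,0,0,0,-1]
    - [-0.364,0.049,-0.2,0,0,0,-1]
    - [-0.364,0.049,-0.2,0,0,0,-1]
    - [-0.321,0.043,-0.262,0,0,0,-1]
    - [-0.321,0.043,-0.262,0,0,0,-1]
    - [-0.321,0.043,-0.262,0,0,0,-1]
    - [-0.267,0.036,-0.313,0,0,0,-1]
    - [-0.267,0.036,-0.313,0,0,0,-1]
    - [-0.267,0.036,-0.313,0,0,0,-1]
    - [0,0,0,0,0,0,-1]

```text
clock: 53.98
tool_pos: [0.4793, 0.0971, 0.2205]
tool_rot: [-2.364, -2.069, -0.002]
contact_force: [1.7, 3.8, -4.8]
gripper_width: 0.0114
finger_force: 25.0
```

Emit:
carry_out:
  commands:
    - [-0.173,0.023,-0.305,0,0,0,-1]
    - [-0.173,0.023,-0.305,0,0,0,-1]
    - [-0.173,0.023,-0.305,0,0,0,-1]
    - [-0.173,0.023,-0.305,0,0,0,-1]
    - [-0.112,0.015,-0.348,0,0,0,-1]
    - [-0.112,0.015,-0.348,0,0,0,-1]
    - [-0.112,0.015,-0.348,0,0,0,-1]
    - [-0.112,0.015,-0.348,0,0,0,-1]
    - [-0.038,0.005,-0.338,0,0,0,-1]
    - [-0.038,0.005,-0.338,0,0,0,-1]
    - [-0.038,0.005,-0.338,0,0,0,-1]
    - [-0.01,0.001,-0.3,0,0,0,-1]
    - [0,0,0,0,0,0,-1]
    - [0,0,0,0,0,0,-1]

```text
clock: 55.15
tool_pos: [0.4408, 0.1022, 0.1029]
tool_rot: [-2.363, -2.066, 0.003]
contact_force: [-5.5, 7.7, -2.9]
gripper_width: 0.0113
finger_force: 25.0
```

Emit:
carry_out:
  commands:
    - [0,0,-0.1,0,0,0,-1]
    - [0,0,-0.1,0,0,0,-1]
    - [0,0,0,0,0,0,-1]
    - [0,0,0,0,0,0,-1]

```text
clock: 55.48
tool_pos: [0.4407, 0.102, 0.0977]
tool_rot: [-2.363, -2.067, 0.003]
contact_force: [-7.0, 5.9, 4.6]
gripper_width: 0.0116
finger_force: 25.0
```

Emit:
carry_out:
  commands:
    - [0,0,-0.1,0,0,0,-1]
    - [0,0,-0.07,0,0,0,-1]
    - [0,0,0,0,0,0,-1]
    - [0,0,0,0,0,0,-1]

```text
clock: 55.82
tool_pos: [0.4407, 0.1018, 0.0936]
tool_rot: [-2.363, -2.068, 0.002]
contact_force: [-12.5, 1.9, 24.2]
gripper_width: 0.0113
finger_force: 25.0
```

Emit:
carry_out:
  commands:
    - [0,0,0.1,0,0,0,-0.3]
    - [0,0,0,0,0,0,-0.3]
    - [0,0,0,0,0,0,-0.3]
    - [0,0,0.5,0,0,0,-0.3]
    - [0,0,0.8,0,0,0,-0.3]
    - [0,0,0.9,0,0,0,-0.3]
    - [0,0,0.9,0,0,0,-0.3]
    - [0,0,0.9,0,0,0,-0.3]
    - [0,0,0.9,0,0,0,-0.3]
    - [0,0,0.9,0,0,0,-0.3]
    - [0,0,0,0,0,0,-0.3]

```text
clock: 56.73
tool_pos: [0.4438, 0.1017, 0.2737]
tool_rot: [2.361, 2.065, 0.009]
contact_force: [-0.2, 1.0, 0.3]
gripper_width: 0.0331
finger_force: 0.0
```

```bash
python3 - <<'E'
from h import *
d=snap('wrist'); P=pts(d); h=P[...,2]; a=P[...,:2]@X-.5435;b=P[...,:2]@Y-.163
m=(abs(a)<.075)&(abs(b)<.12)&(h>.09)&(h<.2); A=np.polyfit(a[m],h[m],1); print(m.sum(),A,np.arctan(A[0]),np.median(h[m]))
k=(a<-.1)&(a>-.14)&(h>.08)&(h<.15)&(abs(b)<.05); print('bar top',np.percentile(h[k],95), d['s']['tool_pos'],d['s']['gripper_width'])
t=snap('top'); save(t,'t9.png'); P=pts(t);h=P[...,2]; a=P[...,:2]@X-.5435;b=P[...,:2]@Y-.163
m=(abs(a)<.075)&(abs(b)<.12)&(h>.09)&(h<.16); A=np.polyfit(a[m],h[m],1); print('top',m.sum(),A)
E
```

```text
32207 [-5.88884420e-05  1.16686581e-01] -5.8888441923854955e-05 0.11641486554489167
bar top 0.12016531525489638 [0.44377095 0.10171809 0.27366862] 0.03307379406941622
top 2099 [0.00091078 0.11586741]
```

View pics/t9.png

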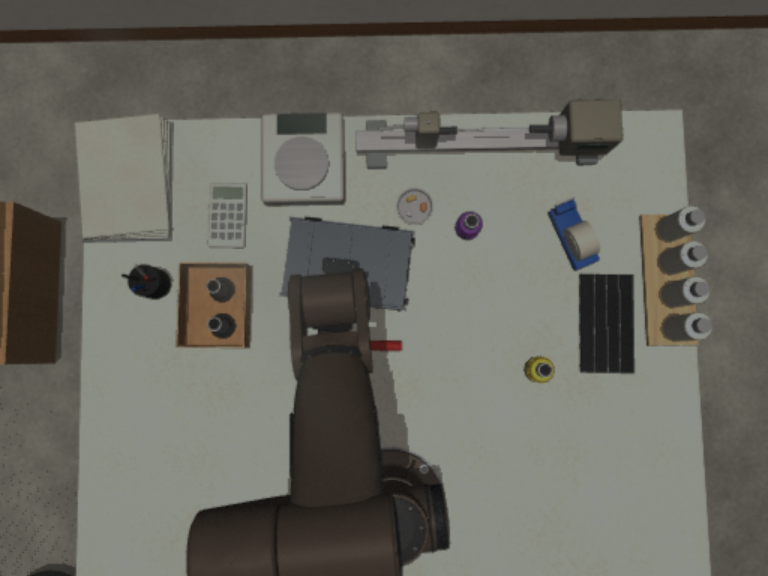

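The top view shows the lid flat on the rim, with a measured slope of about 0. Both empties are in the tray at (219,287) and (220,325), and the bystanders have not moved.

```bash
python3 -c "
from bench import arm
print(arm.job_done())"
```

```text
the job is handed in; nothing more can be done
None
```

The job is handed in: five full bobbins stand in the container, the gate is shut, the lid is down flat, both empties are in the tray, and no bystander was touched; no verdict came back.

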